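Slide a backing bar under a butt joint and shut the keeper

TASK

Push the flat steel backing bar along the bench into the low channel under the tacked-up butt joint until it is fully home against the end stop, then swing the keeper arm fully shut behind it. Only push it with the fingertips, without gripping or ramming it: the bar must stay flat on the bench and must never be picked up or tipped. Leave the tools and bits lying around where they are.

Things in the scene. Friction and masses are not known exactly. Their poses are not given: they have to be found in the camera images.
- backing_bar: the loose steel backing bar: a flat plain bar 160 mm long (its x axis), 56 mm wide (y), 10 mm thick, about 0.65 kg, with a dark shallow groove along the middle of its top; both ends are alike. It lies flat on the bench to the left of the fit-up, before its mouth but aside and askew. Origin: centre of its underside.
- fixture: the fit-up, fast to the bench: two bevelled test plates (tops 20.5 mm above the bench), joined by two upright strongbacks (tops at 53 mm), on two packers. Between the packers a channel runs on the bench top under the joint, 60 mm wide, 12.5 mm high. Origin: bench top, centre line of the channel; x along it from mouth to end (roughly to the robot's right), y across (-y nearer the robot), z up.
- channel_mouth (a point): centre of the channel's mouth on the bench top, at x = -80 mm in the fit-up's frame. Splayed lead-ins narrow it from about 80 mm here to 60 mm at x = -60 mm, where the straight packers and the plates begin. In the channel the bar has 4 mm of play sideways and 2.5 mm above. The plates reach from x = -60 to +70 mm and y = -77 to +77 mm.
- end_stop (a point): foot of the end stop's face on the channel's centre line, at x = +75 mm in the fit-up's frame: an upright steel angle across the channel's end. A bar fully home touches it: the bar's centre is then at x = -5 mm and its outer end at x = -85 mm, 25 mm outside the plates and 5 mm outside the lead-ins.
- keeper_pivot (a point): the axis of the keeper's pivot bolt, at x = -93, y = -56, z = +10 mm in the fit-up's frame, on a 4 mm thick foot in front of the lead-in nearer to the robot; bolt head 25 mm high.
- keeper_tip (a point): centre of the keeper's rounded free end, 56 mm from the pivot axis and 10 mm above the bench. The keeper is a flat steel arm on edge, 12 mm wide, from 4.5 to 15.5 mm above the bench, turning level about the pivot bolt; the arm ends 6 mm beyond this point.
- keeper (a joint): angle of the keeper in rad, 0 = shut: the arm lies straight across the mouth along the fit-up's +y, its inner face 2 mm behind the outer end of a bar that is fully home. It grows as the arm swings away from the mouth (1.57: along the fit-up's -x; limit 2.1). It starts open at 1.6 to 2.0; it turns stiffly (about 1.5 N at 40 mm from the pivot) and stays where it is left.
- soapstone: white soapstone stick 12 x 125 x 8 mm lying on the far-side test plate of the fit-up (21 mm above the bench), a bystander; origin: centre of its underside
- marker: white and blue paint marker, 16 x 132 x 16 mm, lying near the bench's front edge, a bystander; origin: centre of its underside
- chisel: cold chisel, 18 x 180 x 14 mm, lying near the bench's front edge, a bystander; origin: centre of its underside
- nut: M16 nut, 27 mm across, 13 mm high, near the front edge, a bystander; origin: centre of its underside
- bolt: M16 bolt, 59 mm long, near the front edge, a bystander; origin: centre of its underside
- magnet_square: flat arrow-shaped welding magnet, light grey with red edges, 63 x 93 x 18 mm, lying to the right of the fit-up, a bystander; origin: centre of its underside

How it is judged (in metres and radians):
On the way, in this order (a step that is already met when the one before it is completed fails the run):
1. the bar is pushed in under the joint, within 10 mm of the end stop (x of backing_bar in the frame of fixture above -0.015 m and y of backing_bar in the frame of fixture between -0.004 and 0.004 m and angle between the x axis of backing_bar and the x axis of fixture, either way round below 0.035 rad), for 0.2 s.
2. the keeper is swung shut behind the bar (value of joint keeper below 0.06 rad), for 0.2 s.
At the end, for the whole second after the job is handed in: The bar lies at rest, flat on the bench, straight in the channel (within 4 mm of its centre line) with its inner end within 3.5 mm of the end stop, and the keeper is shut to within 0.06 rad (x of backing_bar in the frame of fixture above -0.0085 m and y of backing_bar in the frame of fixture between -0.004 and 0.004 m and angle between the x axis of backing_bar and the x axis of fixture, either way round below 0.035 rad and value of joint keeper below 0.06 rad and height (world z) of backing_bar below 0.003 m and angle between backing_bar's own z axis and vertical below 0.02 rad and linear speed of backing_bar below 0.01 m/s); the robot touches nothing.
It fails at once if the bar is lifted off the bench or tipped (height (world z) of backing_bar above 0.006 m or angle between backing_bar's own z axis and vertical above 0.06 rad).
It fails at once if the fingers grip or ram the bar with more than 60 N (contact force between the fingers and backing_bar above 60 N).
It fails at once if one of the tools and bits lying around is moved by more than 20 mm (distance of any of soapstone, marker, chisel, nut, bolt, magnet_square from where it was at the start of the episode above 0.02 m).
It also fails if it takes over 72 s, if anything falls off the work surface, if the arm or the gripper's body presses on something with over 40 N, if the wrist force passes 120 N, or if a joint passes its speed limit or range.

ROBOT

A 6-joint arm with a two-finger parallel gripper is mounted at the origin on a cart in front of the work surface, level with it; the furniture and walls round the work are solid. World frame = base frame: x ahead of the robot, y to its left, z up, the work surface at z = 0. Lengths are in mm, angles in rad, forces in N, time in s.
With the tool pointing down it reaches from about 400 to 825 mm from the base axis. Payload 7 kg.
Tool frame: the origin (TCP) lies midway between the tips of the shut fingers; the grasp point (between the pads) lies 19 mm behind it; x points along the fingers, z is the direction in which the jaws open and shut, and the axes are right-handed (so a half turn about x gives the same grasp; the last joint's range is limited). The gripper opens to 88 mm and grips with 3 to 60 N. Pads are 19 mm wide; open, the fingers measure 130 mm over their backs; the gripper's body (78 mm by 193 mm) begins 47 mm behind the grasp point.
Start: joints at [1.503, 0.359, 0.012, 0, -1.224, -0.288], TCP at [235.137, 632.697, 226.561] pointing down, gripper open.
Joint ranges: [-3.07, 3.07], [-1.43, 2.12], [-1.02, 1.25], [-3.03, 1.67], [-3.05, -0], [-3.03, 3.03]. Speed limits (rad/s): [2.39, 2.39, 3.01, 3.14, 3.14, 3.14].

INTERFACE

Orientations are given as a 3x3 rotation matrix whose columns are the frame's x, y, z axes.
In Python, from plant import env gives the robot as it stands. The module is installed in compiled form; this text tells all that it offers.
- The arm moves only by the shell command python3 -m inch 'ROWS' [FORCE]. ROWS is JSON, a list of rows, each a list of 3 entries, a list of its own where there are three numbers: the shift along the tool's x, y, z in mm, then the turn, a rotation vector about the tool's x, y, z in degrees, then the opening, from 0 (shut) to 1 (fully open). A call has 1 to 8 rows; each row is the pose to reach, as a shift and turn from the pose commanded when the call began, along the tool's axes at that moment; what a row does not reach only later rows make up. A row lasts 1/12 s, in which the tool goes at most 41.7 mm and 7.16 degrees, less where a joint would pass 70% of its speed; a pose out of reach is approached as far as the arm can. A call with a gripper value outside its range is refused whole. The fingers move at their own pace and stop on an object; FORCE is the grip in N (left out, the last holds). Time passes only in rows, so rows that repeat a pose let the fingers close. It gives the time, the measured TCP pose, the force and the opening at its end, in the units of the state.
- env.read_state(): the state, without advancing time (a new reading comes with each control period).
- env.read_camera(name): name is "scene" or "top" or "wrist"; returns a dict with "image" (400x640x3 uint8, red, green, blue), "z_map" (400x640 float32, mm along the optical axis (not along the pixel's ray), 0 where there is no reading), "K" (3x3 intrinsics, pixels), "camera_from_world" (4x4, takes a point from world to camera coordinates); the wrist camera has in their place "mount" (4x4, takes a point from camera to tool coordinates, whose origin is the TCP and whose axes are the tool frame's). Camera axes: x right, y down, z forward; pixel columns grow to the right and rows downward; lengths in mm; the calibration is good to about 2 mm. A picture is of the moment at which its call begins: read the wrist's pose just before it.
- env.close_job(): hands the job in, once; it reports no verdict.
The state is a dict: "time": time; "q": joint angles; "dq": joint speeds; "effort": joint torques, N m; "ee_pos": TCP position; "eef_rot": TCP orientation; "wrist_force": force on the tool from outside, world axes, zero at the start; "torque": the same for the moment, N m; "gripper_width": opening from 0.0 (shut) to 1.0 (fully open).
Only numpy, scipy, OpenCV 4.12 (cv2) and the standard library are available. Lean on these libraries where they do the work, as an engineer would, in place of code of your own. Each camera call takes 0.05 s, during which the arm holds its last target.

## Working session

There is one attempt and no reset: what is moved stays moved. The work goes in short steps, Python scripts to look and compute and a shell command to move; the robot and the scene stay as the last step left them, time stands still between calls to the robot, and variables do not carry over. Pictures are saved under pics/ and viewed, and the job is handed in when it is done.

```bash
mkdir -p pics; python3 - <<'E'
from plant import env
import cv2,numpy as np
s=env.read_state()
for k,v in s.items(): print(k,np.round(v,4).tolist())
for n in ["scene","top","wrist"]:
    c=env.read_camera(n); cv2.imwrite(f"pics/{n}0.png",c["image"][:,:,::-1])
    print(n,np.round(c["K"],1).tolist(),np.round(c.get("camera_from_world",c.get("mount")),4).tolist())
    np.savez(f"{n}0.npz",**c)
E
```

```text
time 0.0
q [1.5031, 0.3594, 0.0111, -0.0003, -1.2241, -0.2881]
dq [-0.0008, -0.0003, -0.0003, -0.0011, -0.0014, -0.0011]
effort [0.001, -58.2721, 29.3064, 6.9972, 0.0069, -0.0001]
ee_pos [235.0069, 632.2539, 225.6502]
eef_rot [[-0.0004, 0.9373, -0.3485], [-0.0016, -0.3485, -0.9373], [-1.0, 0.0001, 0.0016]]
wrist_force [-0.3332, 0.2186, 0.1755]
torque [-0.0715, 0.0112, 0.0361]
gripper_width 0.9962
scene [[432.3, 0.0, 313.5], [0.0, 432.3, 201.5], [0.0, 0.0, 1.0]] [[0.7308, -0.6826, 0.0076, -514.393], [-0.3341, -0.3674, -0.868, 131.1133], [0.5952, 0.6318, -0.4966, 804.2758], [0.0, 0.0, 0.0, 1.0]]
top [[387.3, 0.0, 310.1], [0.0, 387.3, 197.8], [0.0, 0.0, 1.0]] [[0.0216, -0.9993, -0.0303, -191.8536], [-0.9948, -0.0185, -0.1003, 515.3648], [0.0996, 0.0323, -0.9945, 888.9471], [0.0, 0.0, 0.0, 1.0]]
wrist [[289.3, 0.0, 317.3], [0.0, 289.3, 202.5], [0.0, 0.0, 1.0]] [[-0.0003, -0.3084, 0.9512, -158.5847], [-0.0006, -0.9512, -0.3084, 82.4084], [1.0, -0.0007, 0.0001, 0.7724], [0.0, 0.0, 0.0, 1.0]]
```

View pics/scene0.png

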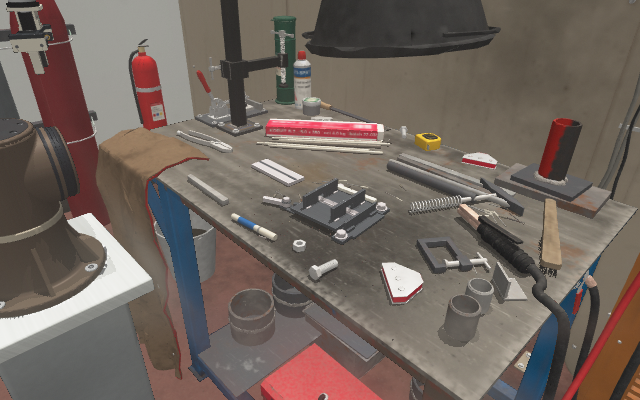

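View pics/top0.png

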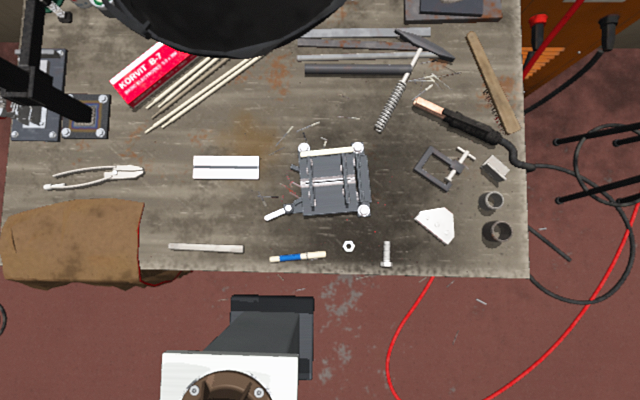

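View pics/wrist0.png

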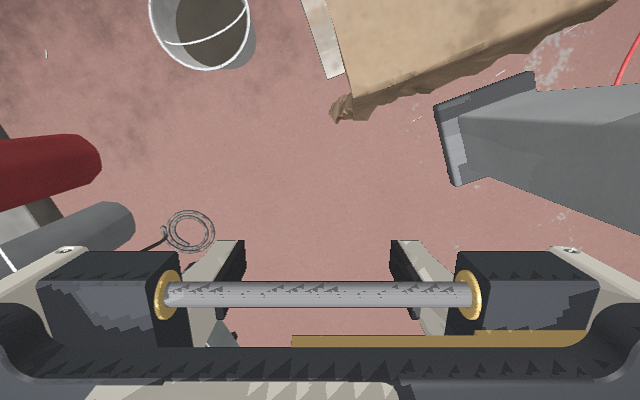

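The top view shows the bar at about (226,167), the fixture at about (335,180), the keeper from a pivot near (290,210) to a tip near (268,217), and the arm clear. I'll enlarge it.

```bash
cat > h.py <<'E'
import numpy as np,cv2
def load(n): return dict(np.load(n+".npz"))
def pix2w(c,u,v,z):
    K=c["K"];T=c["camera_from_world"];R=T[:3,:3];t=T[:3,3]
    d=R.T@np.linalg.solve(K,[u,v,1.]);o=-R.T@t
    return o+d*(z-o[2])/d[2]
def w2pix(c,p):
    q=c["camera_from_world"]@np.r_[p,1];q=c["K"]@q[:3];return q[:2]/q[2]
def zpt(c,u,v):
    T=c["camera_from_world"];z=c["z_map"][int(v),int(u)]
    return T[:3,:3].T@(np.linalg.solve(c["K"],[u,v,1.])*z-T[:3,3])
def crop(c,x0,y0,w,h,s,fn):
    im=cv2.resize(c["image"][y0:y0+h,x0:x0+w,::-1],None,fx=s,fy=s,interpolation=cv2.INTER_CUBIC)
    cv2.imwrite(fn,im)
E
python3 - <<'E'
from h import *
c=load("top0"); crop(c,180,130,200,140,4,"pics/topc.png")
c2=load("scene0"); crop(c2,230,140,170,110,4.7,"pics/scenec.png")
E
```

```text
(no output)
```

View pics/topc.png

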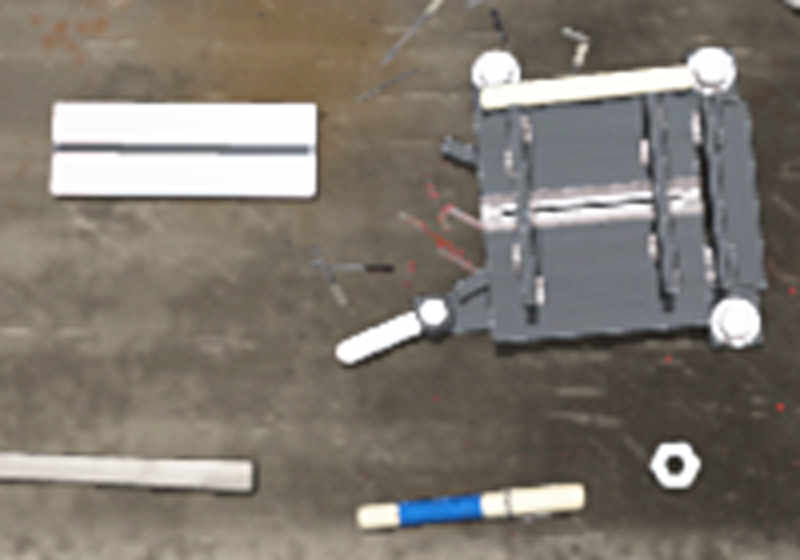

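View pics/scenec.png

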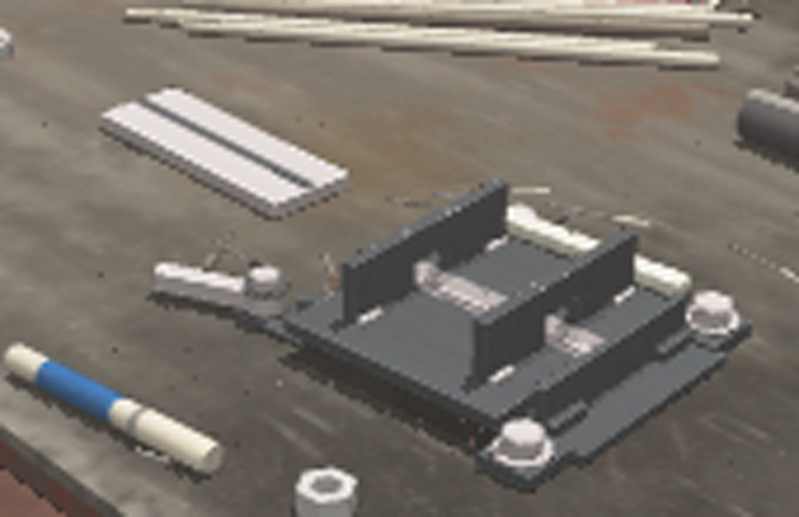

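```bash
python3 - <<'E'
from h import *
c=load("top0")
def P(cx,cy,z): return pix2w(c,180+(cx+.5)/4-.5,130+(cy+.5)/4-.5,z)
bar=[P(*q,10) for q in [(53,102),(317,102),(317,197),(52,197)]]
print(np.round(bar,1)); print([round(np.linalg.norm(bar[i]-bar[(i+1)%4]),1) for i in range(4)], np.mean(bar,0))
for n,q in dict(seamL=(487,211,20.5),seamR=(700,197,20.5),pivot=(433,313,25),tip=(349,352,15.5),nut=(675,465,13),FLt=(478,100,20.5),FLb=(495,340,20.5)).items(): print(n,np.round(P(*q),1))
# depth-based
v,u=np.mgrid[0:400,0:640]
K=c["K"];T=c["camera_from_world"];z=c["z_map"].astype(float)
d=np.stack([(u-K[0,2])/K[0,0]*z,(v-K[1,2])/K[1,1]*z,z],-1)
W=(d-T[:3,3])@T[:3,:3]
H=W[...,2]
print("bar h",np.round(H[165:170,205:250:10],1)); print("plate",np.round(H[200:203,310:350:5],1)); print("bench",np.round(H[220:222,200:260:10],1))
reg=(u>180)&(u<380)&(v>130)&(v<235)
m=reg&(H>16)&(H<30)
pts=W[m][:,:2].astype(np.float32); print(len(pts)); print(cv2.minAreaRect(pts))
b=c["image"].min(-1)>200
m2=(b&(u>185)&(u<265)&(v>150)&(v<185)); 
m2=cv2.morphologyEx(m2.astype(np.uint8),cv2.MORPH_CLOSE,np.ones((5,5)))>0
r=cv2.minAreaRect(np.array([pix2w(c,a,bb,10)[:2] for a,bb in zip(u[m2],v[m2])],np.float32)); print("bar rect",r)
print(np.round(H[140:225:2,300:370:4]).astype(int))
E
```

```text
[[619.7 107.1  10. ]
 [622.2 -54.6  10. ]
 [564.  -56.6  10. ]
 [561.3 104.6  10. ]]
[np.float64(161.6), np.float64(58.2), np.float64(161.2), np.float64(58.5)] [591.79647685  25.13763589  10.        ]
seamL [ 555.8 -159.9   20.5]
seamR [ 566.4 -285.7   20.5]
pivot [ 494.3 -129.9   25. ]
tip [470.8 -79.8  15.5]
nut [ 408.6 -273.4   13. ]
FLt [ 622.6 -152.9   20.5]
FLb [ 479.4 -166.4   20.5]
bar h [[11.1  6.3 12.1 10.6  8.7]
 [12.2 12.4 12.1  9.   9.1]
 [10.9  9.3 11.3 10.7 10.1]
 [10.3 11.   9.1 11.3  9.7]
 [ 8.7 11.4 11.2 10.8 10.4]]
plate [[ 20.4  25.7  19.7  22.1  20.6  20.5  21.5  26.9]
 [ 17.9  26.8  21.8  23.2  21.8  22.5  21.5  25.2]
 [ 17.8  24.7  20.4  21.8  20.5 929.9  19.2  23.4]]
bench [[ 1.2  1.4  2.3  0.5  1.6  0.5]
 [-1.6  1.   1.5  0.4  2.4  0.7]]
3251
((563.4803466796875, -190.16204833984375), (173.892333984375, 243.67396545410156), 4.600407600402832)
bar rect ((591.8373413085938, 26.018142700195312), (54.169334411621094, 159.84017944335938), 0.975470781326294)
[[  0   3   0   4   2  -1   0   3  -1  -2  -1   3   1   1  -3   1   4   1]
 [  1   0   1   1  -1   2   2   2
[... 2417 characters left out ...]
 20  24  23  10  21  11]
 [  4  20  24  23  21  22  21  20  24  21  19  22  19  22  22  12  21  15]
 [  5  22  20  21  20  20  24  21  24  23  21  25  18  20  19  19  21  21]
 [  3  23  22  22  22  20  20  22  20  21  20   0  -1   1   1  11  20  12]
 [  2  20  16  26  19   0   0   1   1   0   1  -1   2   2   1  14  11  10]
 [ -2   0   0  -2   1   3   1   2  -4   2   0   0   2   1  -2   9   1   2]
 [  2   2  -2   1   2   2  -2   0   0   1   0   0   1   0  -1   2  -1   3]
 [  1   2   4  -2   1   2   2   2  -2   3   0   1   0   2   2  -2  -2   3]
 [  3   1   3  -3  -2   1   3   2   2   0   2   1  -1   1   0   2   3   0]
 [ -2   2   0   0   1   1  -1   2  -2   6   0   1   0   0   2   1   2   1]]
```

```bash
cat >> h.py <<'E'
from scipy.spatial.transform import Rotation as Rn
def goto(p,zang,tol=None):
    """shift/turn in tool axes from measured pose to TCP p with tool down and tool z axis at world angle zang (deg)"""
    from plant import env
    s=env.read_state();R=np.array(s["eef_rot"]);e=np.array(s["ee_pos"])
    a=np.radians(zang);z=np.array([np.cos(a),np.sin(a),0]);x=np.array([0,0,-1.]);y=np.cross(z,x)
    G=np.stack([x,y,z],1)
    print("t",s["time"],"shift",np.round(R.T@(np.array(p)-e),1),"turn",np.round(np.degrees(Rn.from_matrix(R.T@G).as_rotvec()),1),"pos",np.round(e,1),"zang",round(np.degrees(np.arctan2(R[1,2],R[0,2])),1),"q",np.round(s["q"],2),"F",np.round(s["wrist_force"],1))
E
python3 -c "
from h import *
goto([545,-90,210],-85)"
```

```text
t 0.15 shift [ 16.6 542.3 569.1] turn [-25.4   0.1   0. ] pos [235.  632.4 225.8] zang -110.4 q [ 1.5   0.36  0.01 -0.   -1.22 -0.29] F [ 0.1 -0.8 -0.4]
```

```bash
python3 -m inch '[[[0,271,284],[-12,0,0],1],[[0,271,284],[-12,0,0],1],[[0,271,284],[-12,0,0],1],[[0,271,284],[-12,0,0],1],[[0,271,284],[-12,0,0],1],[[0,271,284],[-12,0,0],1],[[0,271,284],[-12,0,0],1],[[0,271,284],[-12,0,0],1]]'
python3 -c "
from h import *
goto([545,-90,210],-85)"
```

```text
time: 0.82
ee_pos: [367.0, 324.4, 226.6]
eef_rot: [[0.0, 0.989, -0.145], [0.0, -0.145, -0.989], [-1.0, -0.0, -0.0]]
wrist_force: [0.9, 0.6, -0.1]
gripper_width: 0.997
t 0.8167 shift [ 16.5 236.3 384.1] turn [-13.4  -0.    0. ] pos [367.  324.4 226.6] zang -98.4 q [ 1.13  0.05 -0.38 -0.   -1.14  0.3 ] F [ 0.9  0.6 -0.1]
```

```bash
python3 -m inch '[[[16,236,384],[-13.4,0,0],1],[[16,236,384],[-13.4,0,0],1],[[16,236,384],[-13.4,0,0],1],[[16,236,384],[-13.4,0,0],1],[[16,236,384],[-13.4,0,0],1],[[16,236,384],[-13.4,0,0],1],[[16,236,384],[-13.4,0,0],1],[[16,236,384],[-13.4,0,0],1]]'
python3 -c "
from h import *
goto([545,-90,210],-85)"
```

```text
time: 1.48
ee_pos: [496.2, 23.4, 215.1]
eef_rot: [[0.001, 0.996, 0.088], [0.0, 0.088, -0.996], [-1.0, 0.001, -0.0]]
wrist_force: [1.1, 0.8, 0.6]
gripper_width: 0.995
t 1.4833 shift [  5.1  38.7 117.2] turn [ 0. -0. -0.] pos [496.2  23.4 215.1] zang -85.0 q [ 0.44  0.07 -0.39 -0.   -1.11  1.22] F [1.1 0.8 0.6]
```

```bash
python3 -m inch '[[[5,39,117],[0,0,0],1],[[5,39,117],[0,0,0],1],[[5,39,117],[0,0,0],1],[[5,39,117],[0,0,0],1],[[5,39,117],[0,0,0],1],[[5,39,117],[0,0,0],1]]'
python3 - <<'E'
from h import *
from plant import env
goto([545,-90,210],-85)
s=env.read_state();c=env.read_camera("wrist")
M=np.eye(4);M[:3,:3]=s["eef_rot"];M[:3,3]=s["ee_pos"]
c["camera_from_world"]=np.linalg.inv(M@c["mount"])
np.savez("wrist1.npz",**c); cv2.imwrite("pics/wrist1.png",c["image"][:,:,::-1])
E
```

```text
time: 1.98
ee_pos: [544.6, -88.0, 209.5]
eef_rot: [[-0.001, 0.996, 0.086], [0.0, 0.086, -0.996], [-1.0, -0.001, -0.0]]
wrist_force: [0.3, 0.8, 1.6]
gripper_width: 1.001
t 1.9833 shift [-0.5  0.3  2. ] turn [-0.1 -0.   0.1] pos [544.6 -88.  209.5] zang -85.1 q [ 0.19  0.17 -0.29 -0.   -1.12  1.46] F [0.3 0.8 1.6]
```

View pics/wrist1.png

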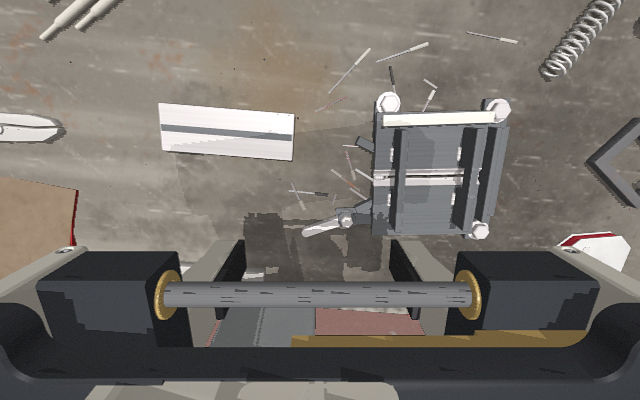

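The wrist view shows the bar at about (227,132), the fixture at about (435,165) with edges nearly square to the image, and the keeper from (345,217) to (308,231). I'll zoom in on both.

```bash
python3 - <<'E'
from h import *
c=load("wrist1"); crop(c,295,85,160,120,5,"pics/w1a.png"); crop(c,295,165,160,80,5,"pics/w1b.png"); crop(c,150,90,160,80,5,"pics/w1c.png")
E
```

```text
(no output)
```

View pics/w1a.png

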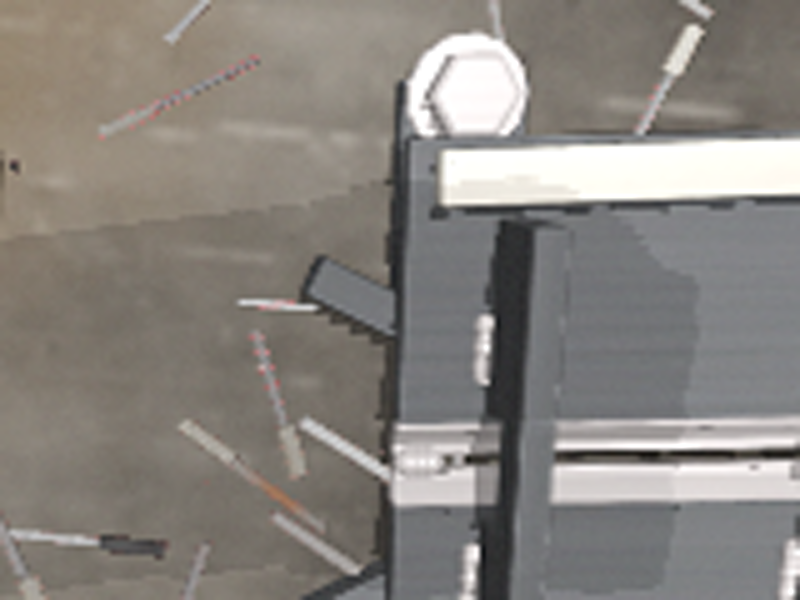

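View pics/w1b.png

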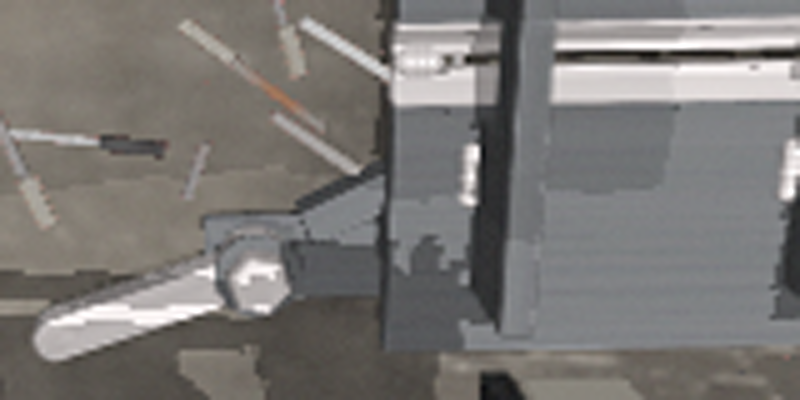

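View pics/w1c.png

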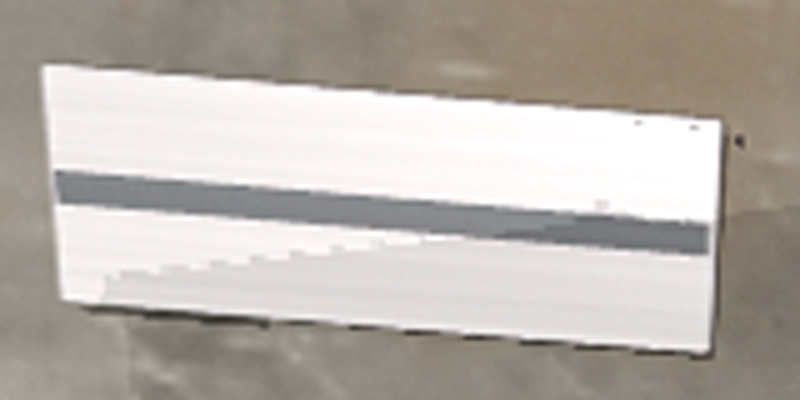

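```bash
cat > fit.py <<'E'
from h import *
from scipy.optimize import least_squares
def cp(x0,y0,s,cx,cy): return x0+(cx+.5)/s-.5,y0+(cy+.5)/s-.5
c=load("wrist1"); ct=load("top0")
A=lambda x,y:cp(295,85,5,x,y); B=lambda x,y:cp(295,165,5,x,y); C=lambda x,y:cp(150,90,5,x,y); D=lambda x,y:cp(180,130,4,x,y)
obs=[(c,A(408,137),(-60,77,20.5)),(c,B(384,348),(-60,-77,20.5)),(c,A(390,464),(-60,0,18)),(c,B(258,280),(-93,-56,25)),
]
obst=[(ct,D(433,313),(-93,-56,25)),(ct,D(487,211),(-60,0,18)),(ct,D(494,340),(-60,-77,20.5))]
def fw(p,q):
    a=np.radians(p[2]);x=np.array([np.cos(a),np.sin(a)]);y=np.array([-x[1],x[0]])
    return np.r_[p[:2]+x*q[0]+y*q[1],q[2]]
if __name__=="__main__":
    for name,o in (("wrist",obs),("top",obst),("both",obs+obst)):
        pts=[(pix2w(k,*uv,q[2])[:2],q) for k,uv,q in o]
        r=least_squares(lambda p:np.concatenate([fw(p,q)[:2]-w for w,q in pts]),[561,-220,-85])
        print(name,np.round(r.x,2),np.round(r.fun.reshape(-1,2),1).tolist())
        p=r.x
        if name=="wrist":
            np.save("fix.npy",p)
            bar=np.array([pix2w(c,*C(*q),10)[:2] for q in [(42,65),(720,120),(708,354),(62,300)]])
            print("bar",bar.round(1).tolist(),[round(np.linalg.norm(bar[i]-bar[(i+1)%4]),1) for i in range(4)],bar.mean(0).round(1))
            d=bar[1]+bar[2]-bar[0]-bar[3]; print("bar ang",np.degrees(np.arctan2(d[1],d[0])))
            a=np.radians(p[2]);Rm=np.array([[np.cos(a),-np.sin(a)],[np.sin(a),np.cos(a)]])
            print("bar in fix",(bar.mean(0)-p[:2])@Rm)
            t=pix2w(c,*B(58,337),15.5)[:2]; t=(t-p[:2])@Rm; dl=t-[-93,-56]; print("tip fix",t,np.hypot(*dl),"theta",np.arctan2(-dl[0],dl[1]))
E
python3 fit.py
```

```text
wrist [ 558.72 -216.15  -84.05] [[0.6, 0.1], [-0.6, 0.5], [1.0, -0.4], [-1.0, -0.2]]
bar [[617.1, 105.3], [618.4, -53.5], [562.6, -53.9], [562.3, 105.0]] [np.float64(158.8), np.float64(55.8), np.float64(158.9), np.float64(54.8)] [590.1  25.7]
bar ang -89.7247554769899
bar in fix [-237.31377726   56.27264454]
tip fix [-144.97767866  -73.99247369] 55.00371068096648 theta 1.9040440692778557
top [ 560.65 -218.43  -84.69] [[2.0, -1.1], [-1.1, 1.1], [-0.9, 0.0]]
both [ 560.01 -216.81  -83.92] [[1.8, -0.4], [0.6, -0.3], [2.1, -1.1], [0.1, -1.0], [0.2, -0.4], [-2.5, 2.6], [-2.3, 0.6]]
```

```bash
cat >> h.py <<'E'
FIX=(558.9,-216.4,-84.2)
def fx(xf,yf):
    a=np.radians(FIX[2]);x=np.array([np.cos(a),np.sin(a)]);y=np.array([-x[1],x[0]])
    return np.array(FIX[:2])+x*xf+y*yf
def inf(p):
    a=np.radians(FIX[2]);x=np.array([np.cos(a),np.sin(a)]);y=np.array([-x[1],x[0]]);d=np.array(p)[:2]-FIX[:2]
    return np.array([d@x,d@y])
def gof(xf,yf,z,zrel):
    from plant import env
    goto(np.r_[fx(xf,yf),z],FIX[2]+zrel); print("tcp in fix",inf(env.read_state()["ee_pos"]).round(1))
E
python3 -c "
from h import *
gof(-237,114,40,0)"
```

```text
t 2.0333 shift [ 169.7  113.8 -108.7] turn [-0.8 -0.   0. ] pos [544.6 -87.3 209.8] zang -85.0 q [ 0.2   0.17 -0.29 -0.   -1.12  1.46] F [ 0.2 -0.4 -0.5]
tcp in fix [-129.8   -1.2]
```

```bash
python3 -m inch '[[[60,114,-109],[-0.8,0,0],1],[[60,114,-109],[-0.8,0,0],1],[[60,114,-109],[-0.8,0,0],1],[[60,114,-109],[-0.8,0,0],1],[[170,114,-109],[-0.8,0,0],1],[[170,114,-109],[-0.8,0,0],1],[[170,114,-109],[-0.8,0,0],1],[[170,114,-109],[-0.8,0,0],1]]'
python3 - <<'E'
from h import *
from plant import env
gof(-237,114,4,0)
s=env.read_state();c=env.read_camera("wrist"); cv2.imwrite("pics/wrist2.png",c["image"][:,:,::-1])
c=env.read_camera("scene"); crop(c,150,60,230,170,3.4,"pics/sc2.png")
E
```

```text
time: 2.7
ee_pos: [644.2, 32.0, 33.7]
eef_rot: [[-0.01, 0.995, 0.103], [-0.002, 0.103, -0.995], [-1.0, -0.01, 0.001]]
wrist_force: [-0.7, -0.4, -0.2]
gripper_width: 1.002
t 2.7 shift [29.6  4.3  1.4] turn [0.1 0.1 0.6] pos [644.2  32.   33.7] zang -84.1 q [ 0.35  0.49 -0.27 -0.   -0.83  1.32] F [-0.7 -0.4 -0.2]
tcp in fix [-238.5  110. ]
```

View pics/wrist2.png

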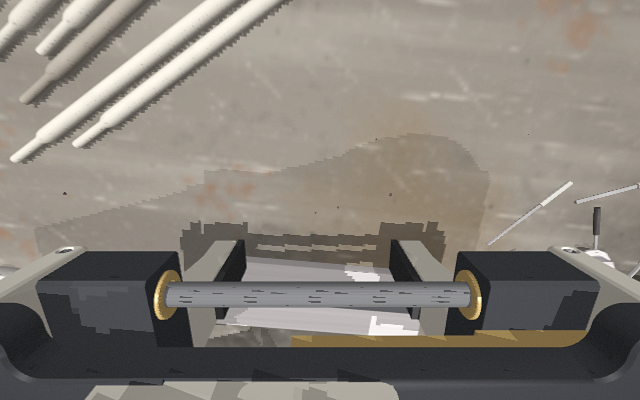

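View pics/sc2.png

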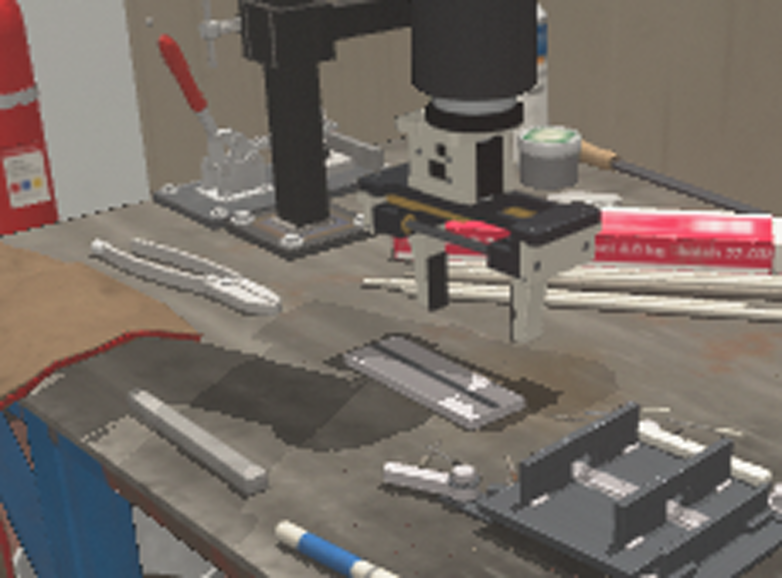

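The fingers are straddling the far side of the bar and clear of it. I'll lower them in steps.

```bash
python3 -m inch '[[[8,4,0],[0,0,0],1],[[16,4,0],[0,0,0],1],[[23,4,0],[0,0,0],1],[[27,4,0],[0,0,0],1],[[27,4,0],[0,0,0],1],[[27,4,0],[0,0,0],1]]'
python3 -c "
from h import *
gof(-237,114,4,0)"
```

```text
time: 3.3
ee_pos: [652.9, 31.0, 13.0]
eef_rot: [[-0.0, 0.995, 0.101], [-0.0, 0.101, -0.995], [-1.0, -0.0, 0.0]]
wrist_force: [-0.9, -1.4, 0.1]
gripper_width: 1.001
t 3.3 shift [ 9.  -4.6 -0.4] turn [0. 0. 0.] pos [652.9  31.   13. ] zang -84.2 q [ 0.35  0.52 -0.27  0.   -0.78  1.33] F [-0.9 -1.4  0.1]
tcp in fix [-236.6  118.6]
```

```bash
python3 -m inch '[[[5,0,0],[0,0,0],1],[[9,0,0],[0,0,0],1],[[9,-6,0],[0,0,0],1],[[9,-12,0],[0,0,0],1],[[9,-17,0],[0,0,0],1],[[9,-22,0],[0,0,0],1],[[9,-27,0],[0,0,0],1],[[9,-32,0],[0,0,0],1]]'
python3 - <<'E'
from h import *
from plant import env
gof(-237,50,4,0)
c=env.read_camera("scene"); crop(c,150,60,230,170,3.4,"pics/sc3.png")
E
```

```text
time: 3.97
ee_pos: [621.6, 28.2, 4.5]
eef_rot: [[0.002, 0.995, 0.102], [0.0, 0.102, -0.995], [-1.0, 0.002, -0.0]]
wrist_force: [3.1, 1.2, -1.5]
gripper_width: 1.003
t 3.9667 shift [  0.4 -37.1   0. ] turn [ 0.  -0.  -0.1] pos [621.6  28.2   4.5] zang -84.2 q [ 0.36  0.49 -0.35  0.   -0.72  1.31] F [ 3.1  1.2 -1.5]
tcp in fix [-237.1   87.1]
```

View pics/sc3.png

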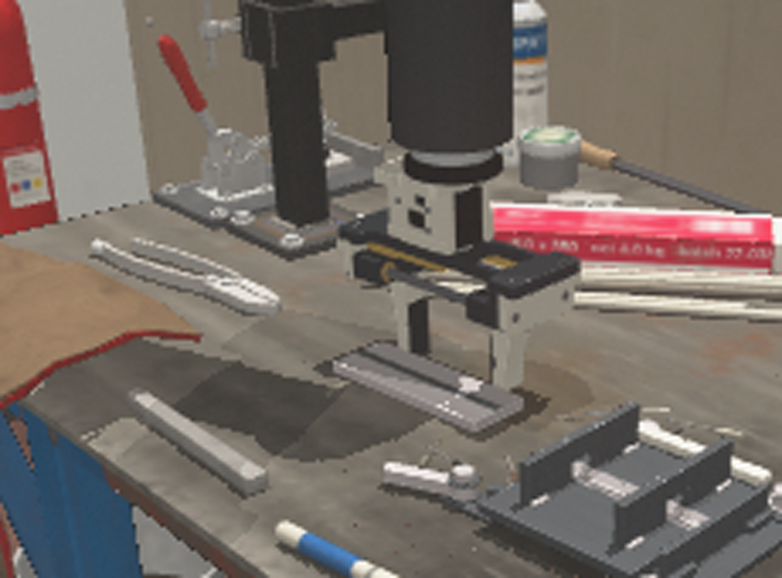

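Both fingertips bear on the bar's far side at about 3 N, and the bar is flat. I'll keep pushing.

```bash
python3 -m inch '[[[0,-5,0],[0,0,0],1],[[0,-10,0],[0,0,0],1],[[0,-15,0],[0,0,0],1],[[0,-20,0],[0,0,0],1],[[0,-25,0],[0,0,0],1],[[0,-30,0],[0,0,0],1],[[0,-35,0],[0,0,0],1],[[0,-38,0],[0,0,0],1]]'
python3 - <<'E'
from h import *
from plant import env
gof(-237,41,4,0)
c=env.read_camera("top"); np.savez("top3.npz",**c); crop(c,180,130,200,140,4,"pics/top3.png")
c=env.read_camera("scene"); np.savez("scene3.npz",**c);crop(c,200,100,200,150,4,"pics/sc4.png")
E
```

```text
time: 4.68
ee_pos: [583.4, 24.2, 4.4]
eef_rot: [[0.001, 0.995, 0.102], [0.0, 0.102, -0.995], [-1.0, 0.001, -0.0]]
wrist_force: [5.0, 0.3, 1.0]
gripper_width: 1.001
t 4.6833 shift [ 0.4 -7.7 -0.1] turn [ 0.  -0.  -0.1] pos [583.4  24.2   4.4] zang -84.2 q [ 0.38  0.44 -0.44  0.   -0.68  1.3 ] F [5.  0.3 1. ]
tcp in fix [-236.9   48.7]
```

View pics/top3.png

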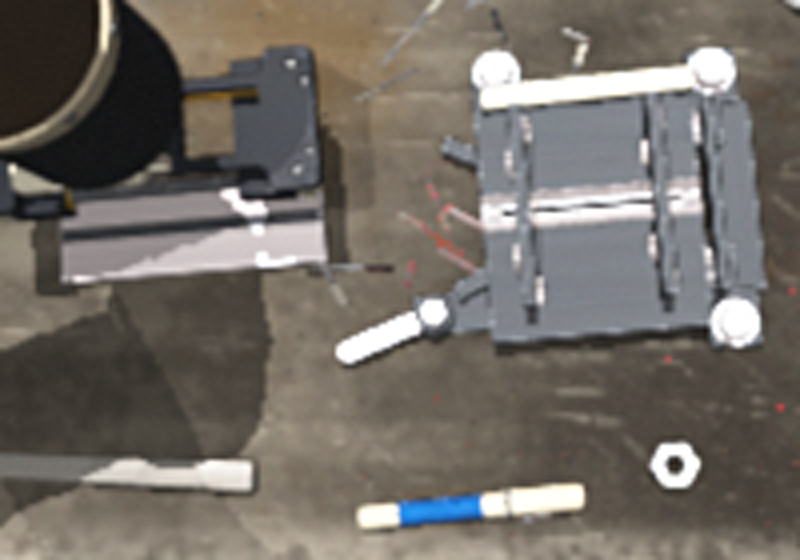

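View pics/sc4.png

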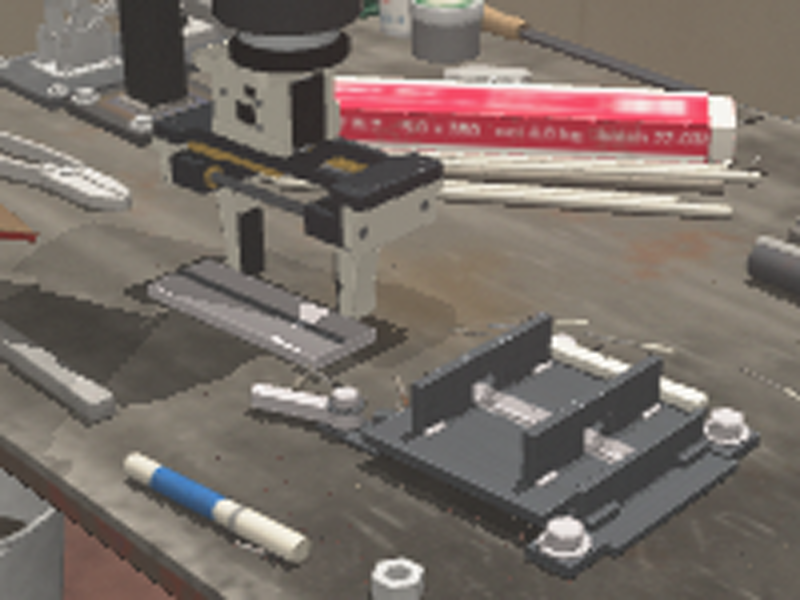

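```bash
python3 - <<'E'
import h
from h import *
from fit import cp
c=load("top3")
for name,F in (("topfit",(560.65,-218.43,-84.69)),("used",(558.9,-216.4,-84.2))):
    h.FIX=F
    for n,q in dict(gL=(66,235,10),gR=(322,213,10),nearL=(62,282,10),nearR=(326,261,10),seamL=(487,211,18),seamR=(700,198,18),piv=(433,313,25)).items():
        print(name,n,h.inf(pix2w(c,*cp(180,130,4,*q[:2]),q[2])).round(1))
E
```

```text
topfit gL [-314.     6.7]
topfit gR [-158.4    8.4]
topfit nearL [-317.6  -21.6]
topfit nearR [-157.7  -20.8]
topfit seamL [-58.8   1. ]
topfit seamR [67.7 -0.8]
topfit piv [-94.3 -57.9]
used gL [-311.8   10.9]
used gR [-156.1   11.3]
used nearL [-315.6  -17.4]
used nearR [-155.6  -17.9]
used seamL [-56.6   3. ]
used seamR [69.9  0.2]
used piv [-92.6 -55.6]
```

```bash
python3 -m inch '[[[0,-4,0],[0,0,0],1],[[0,-8,0],[0,0,0],1],[[0,-10,0],[0,0,0],1],[[0,-10,0],[0,0,0],1],[[0,-10,0],[0,0,0],1],[[0,0,0],[0,0,0],1],[[-20,5,0],[0,0,0],1],[[-40,5,0],[0,0,0],1]]'
python3 -c "
from h import *
gof(-237,0,230,0)"
```

```text
time: 5.45
ee_pos: [586.9, 23.8, 42.3]
eef_rot: [[-0.006, 0.995, 0.101], [-0.002, 0.101, -0.995], [-1.0, -0.007, 0.001]]
wrist_force: [1.5, -0.4, -0.2]
gripper_width: 0.998
t 5.45 shift [-187.3  -53.4   -0.5] turn [-0.   0.1  0.4] pos [586.9  23.8  42.3] zang -84.2 q [ 0.37  0.4  -0.4  -0.   -0.78  1.3 ] F [ 1.5 -0.4 -0.2]
tcp in fix [-236.2   52.1]
```

```bash
python3 -m inch '[[[-40,0,0],[0,0,0],0.1],[[-80,-20,0],[-7,0,0],0.1],[[-120,-40,0],[-14,0,0],0.1],[[-150,-52,0],[-21,0,0],0.1],[[-180,-52,0],[-28,0,0],0.1],[[-180,-52,0],[-35,0,0],0.1],[[-180,-52,0],[-42,0,0],0.1],[[-180,-52,0],[-49,0,0],0.1]]'
python3 -c "
from h import *
gof(-240,0,220,-90)"
```

```text
time: 6.12
ee_pos: [535.5, 19.0, 223.9]
eef_rot: [[-0.003, 0.572, 0.82], [-0.0, 0.82, -0.572], [-1.0, -0.002, -0.002]]
wrist_force: [0.3, 0.0, 0.4]
gripper_width: 0.453
t 6.1167 shift [ 3.9  2.3 -2.6] turn [1.393e+02 1.000e-01 2.000e-01] pos [535.5  19.  223.9] zang -34.9 q [ 0.4   0.13 -0.3  -0.   -1.14  2.13] F [0.3 0.  0.4]
tcp in fix [-236.6    0.5]
```

```bash
python3 -m inch '[[[0,0,0],[56,0,0],0.1],[[0,0,0],[56,0,0],0.1],[[0,0,0],[56,0,0],0.1],[[0,0,0],[56,0,0],0.1],[[0,0,0],[56,0,0],0.1],[[0,0,0],[56,0,0],0.1],[[0,0,0],[56,0,0],0.1],[[0,0,0],[56,0,0],0.1]]'
python3 -m inch '[[[0,0,0],[56,0,0],0.1],[[0,0,0],[56,0,0],0.1],[[0,0,0],[56,0,0],0.1],[[0,0,0],[56,0,0],0.1],[[0,0,0],[56,0,0],0.1],[[0,0,0],[56,0,0],0.1],[[0,0,0],[56,0,0],0.1],[[0,0,0],[56,0,0],0.1]]'
python3 -c "
from h import *
gof(-240,0,220,-90)"
```

```text
time: 6.78
ee_pos: [535.3, 18.9, 222.8]
eef_rot: [[-0.004, 1.0, -0.028], [-0.001, -0.028, -1.0], [-1.0, -0.004, 0.001]]
wrist_force: [-0.2, 0.3, 1.2]
gripper_width: 0.101
time: 7.45
ee_pos: [535.3, 18.9, 222.8]
eef_rot: [[-0.004, 0.536, -0.844], [-0.001, -0.844, -0.536], [-1.0, -0.002, 0.004]]
wrist_force: [0.6, -0.2, -0.1]
gripper_width: 0.101
t 7.45 shift [ 2.8 -3.3 -1.3] turn [26.6  0.3  0. ] pos [535.3  18.9 222.8] zang -147.6 q [ 0.4   0.13 -0.3  -0.   -1.14  0.17] F [ 0.6 -0.2 -0.1]
tcp in fix [-236.4    0.3]
```

```bash
python3 -m inch '[[[2,-3,-1],[26.6,0,0],0.1],[[2,-3,-1],[26.6,0,0],0.1],[[2,-3,-1],[26.6,0,0],0.1],[[2,-3,-1],[26.6,0,0],0.1],[[2,-3,-1],[26.6,0,0],0.1]]'
python3 - <<'E'
from h import *
from plant import env
gof(-340,0,30,-90)
s=env.read_state();c=env.read_camera("wrist")
M=np.eye(4);M[:3,:3]=s["eef_rot"];M[:3,3]=s["ee_pos"]
c["camera_from_world"]=np.linalg.inv(M@c["mount"])
np.savez("wrist4.npz",**c); cv2.imwrite("pics/wrist4.png",c["image"][:,:,::-1])
crop(c,220,0,200,150,4,"pics/w4a.png");crop(c,220,130,200,150,4,"pics/w4b.png")
E
```

```text
time: 7.87
ee_pos: [534.7, 22.0, 220.9]
eef_rot: [[-0.004, 0.104, -0.995], [-0.001, -0.995, -0.104], [-1.0, 0.001, 0.004]]
wrist_force: [0.5, 0.0, -0.2]
gripper_width: 0.103
t 7.8667 shift [ 190.8 -100.5   -1.1] turn [ 0.2  0.2 -0. ] pos [534.7  22.  220.9] zang -174.0 q [ 0.41  0.14 -0.3  -0.   -1.14 -0.3 ] F [ 0.5  0.  -0.2]
tcp in fix [-239.6   -0. ]
```

View pics/wrist4.png

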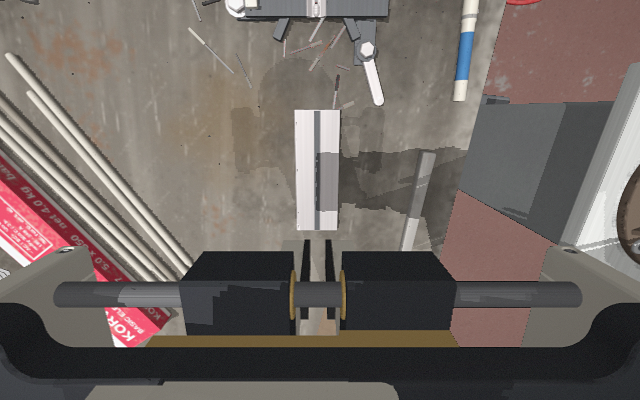

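View pics/w4a.png

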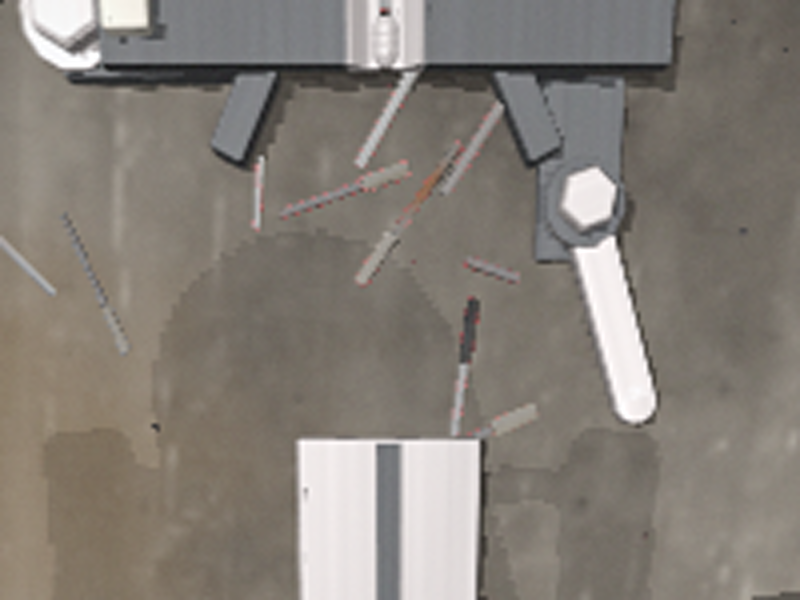

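View pics/w4b.png

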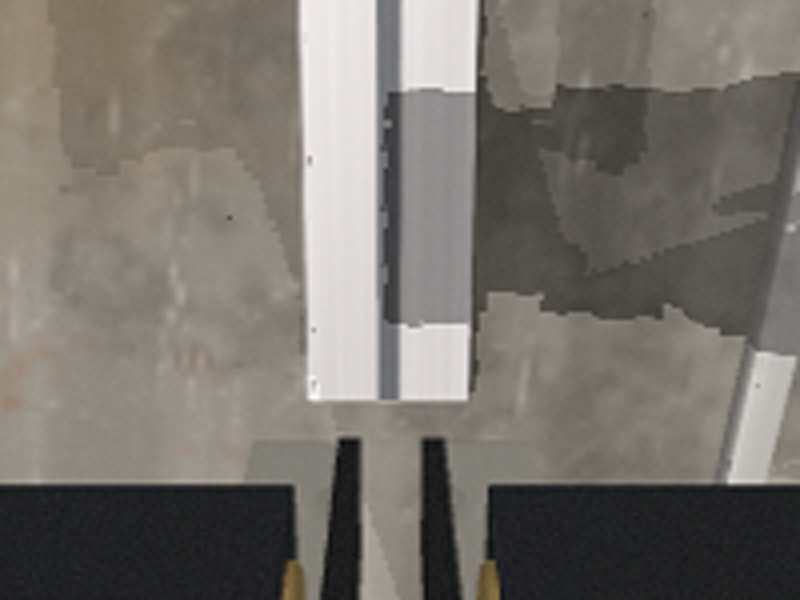

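```bash
python3 - <<'E'
import h
from h import *
from fit import cp,fw
from scipy.optimize import least_squares
c=load("wrist4")
A=lambda x,y:cp(220,0,4,x,y); B=lambda x,y:cp(220,130,4,x,y)
o=[(A(103,66),(-60,77,20.5)),(A(675,66),(-60,-77,20.5)),(A(386,66),(-60,0,18)),(A(588,197),(-93,-56,25))]
pts=[(pix2w(c,*uv,q[2])[:2],q) for uv,q in o]
r=least_squares(lambda p:np.concatenate([fw(p,q)[:2]-w for w,q in pts]),[561,-220,-85])
print(r.x.round(2),r.fun.round(1).reshape(-1,2).tolist())
for F in (h.FIX,tuple(r.x)):
  h.FIX=F
  for n,q in dict(b1=A(298,439)+(10,),b2=A(480,439)+(10,),b3=B(468,400)+(10,),b4=B(308,400)+(10,),gF=A(389,445)+(10,),gB=B(388,398)+(10,),leadL=A(240,163)+(12,),leadR=A(530,163)+(12,),seam=A(386,66)+(18,),tip=A(635,402)+(15.5,),piv=A(588,197)+(25,)).items():
    print(n,h.inf(pix2w(c,*q)).round(1),end="; ")
  print()
E
```

```text
[ 557.6  -216.52  -84.07] [[0.4, -0.3], [0.8, -0.1], [-0.4, 0.3], [-0.8, 0.1]]
b1 [-156.2   25.5]; b2 [-156.1  -29.8]; b3 [-314.6  -29.7]; b4 [-314.6   25.6]; gF [-157.9   -2.1]; gB [-313.9   -2. ]; leadL [-82.   40.1]; leadR [-81.8 -41.9]; seam [-59.6  -1.1]; tip [-145.5  -75.1]; piv [-92.7 -56.7]; 
b1 [-156.1   27.2]; b2 [-156.1  -28.1]; b3 [-314.7  -27.7]; b4 [-314.5   27.6]; gF [-157.9   -0.5]; gB [-313.8   -0. ]; leadL [-81.9  41.6]; leadR [-81.8 -40.4]; seam [-59.6   0.3]; tip [-145.7  -73.5]; piv [-92.8 -55.2];
```

```bash
sed -i 's/^FIX=.*/FIX=(557.9,-216.5,-84.1)/' h.py; python3 -c "
from h import *
gof(-345,0,30,-90)"
```

```text
t 7.9167 shift [ 191.  -105.4    0.3] turn [ 0.4  0.2 -0. ] pos [534.9  22.  221. ] zang -173.7 q [ 0.41  0.14 -0.3  -0.   -1.14 -0.3 ] F [ 0.7 -0.2  0.4]
tcp in fix [-239.7    1.6]
```

```bash
python3 -m inch '[[[20,-40,0],[0.3,0,0],0.1],[[50,-80,0.3],[0.3,0,0],0.1],[[90,-105,0.5],[0.3,0,0],0.1],[[130,-105,0.5],[0.3,0,0],0.1],[[165,-105,0.5],[0.3,0,0],0.1],[[190,-105,0.5],[0.3,0,0],0.1],[[190,-105,0.5],[0.3,0,0],0.1],[[190,-105,0.5],[0.3,0,0],0.1]]'
python3 -c "
from h import *
gof(-345,0,4,-90)"
```

```text
time: 8.58
ee_pos: [522.8, 125.8, 30.7]
eef_rot: [[-0.004, 0.106, -0.994], [-0.003, -0.994, -0.105], [-1.0, 0.003, 0.005]]
wrist_force: [0.1, -0.1, 1.8]
gripper_width: 0.104
t 8.5833 shift [26.7 -0.9  0.1] turn [ 0.2  0.3 -0.2] pos [522.8 125.8  30.7] zang -173.9 q [ 0.6   0.35 -0.52  0.   -0.7  -0.5 ] F [ 0.1 -0.1  1.8]
tcp in fix [-3.441e+02  2.000e-01]
```

Down, then a gentle approach to contact (contact expected after about 20 mm).

```bash
python3 -m inch '[[[10,0,0],[0.2,0.3,0],0.1],[[20,0,0],[0.2,0.3,0],0.1],[[26,0,0],[0.2,0.3,0],0.1],[[26,5,0],[0.2,0.3,0],0.1],[[26,10,0],[0.2,0.3,0],0.1],[[26,15,0],[0.2,0.3,0],0.1],[[26,19,0],[0.2,0.3,0],0.1],[[26,23,0],[0.2,0.3,0],0.1]]'
python3 - <<'E'
from h import *
from plant import env
gof(-310,0,4,-90)
c=env.read_camera("top"); crop(c,150,130,200,140,4,"pics/top5.png")
c=env.read_camera("scene"); crop(c,180,90,200,150,4,"pics/sc5.png")
E
```

```text
time: 9.25
ee_pos: [527.1, 104.1, 6.6]
eef_rot: [[0.007, 0.099, -0.995], [0.002, -0.995, -0.099], [-1.0, -0.001, -0.007]]
wrist_force: [-0.5, 5.0, 1.7]
gripper_width: 0.099
t 9.25 shift [ 2.6 12.1  2.3] turn [-0.2 -0.4  0.1] pos [527.1 104.1   6.6] zang -174.3 q [ 0.56  0.38 -0.56  0.   -0.63 -0.46] F [-0.5  5.   1.7]
tcp in fix [-322.     2.4]
```

View pics/sc5.png

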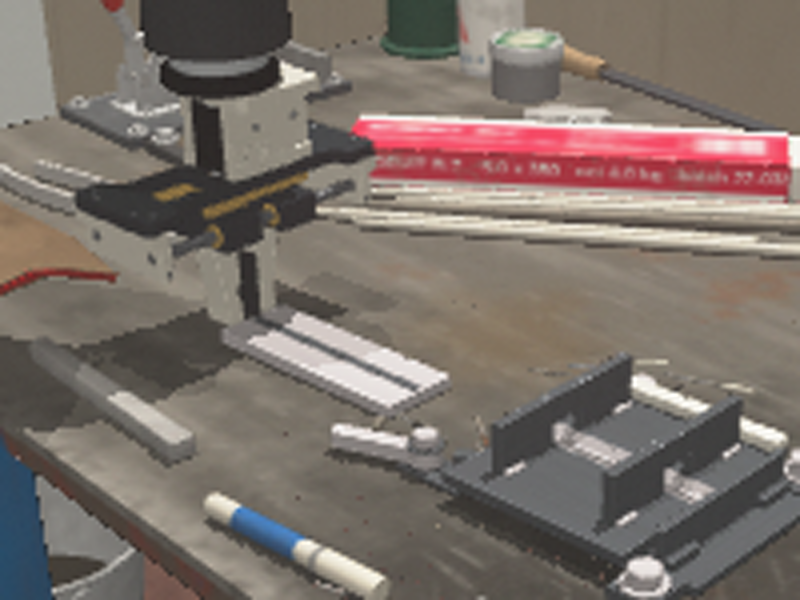

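```bash
python3 -m inch '[[[0,6,0],[0,0,0],0.1],[[0,13,0],[0,0,0],0.1],[[0,20,0],[0,0,0],0.1],[[0,27,0],[0,0,0],0.1],[[0,34,0],[0,0,0],0.1],[[0,41,0],[0,0,0],0.1],[[0,48,0],[0,0,0],0.1],[[0,55,0],[0,0,0],0.1]]'
python3 - <<'E'
from h import *
from plant import env
gof(-260,0,4,-90)
c=env.read_camera("top"); np.savez("top6.npz",**c); crop(c,200,130,180,120,4.4,"pics/top6.png")
E
```

```text
time: 10.02
ee_pos: [532.7, 49.8, 6.5]
eef_rot: [[0.007, 0.1, -0.995], [0.002, -0.995, -0.1], [-1.0, -0.001, -0.007]]
wrist_force: [0.3, 6.4, 1.7]
gripper_width: 0.098
t 10.0167 shift [2.4 7.5 2.3] turn [-0.2 -0.4  0.1] pos [532.7  49.8   6.5] zang -174.3 q [ 0.46  0.38 -0.56  0.   -0.63 -0.36] F [0.3 6.4 1.7]
tcp in fix [-267.5    2.3]
```

View pics/top6.png

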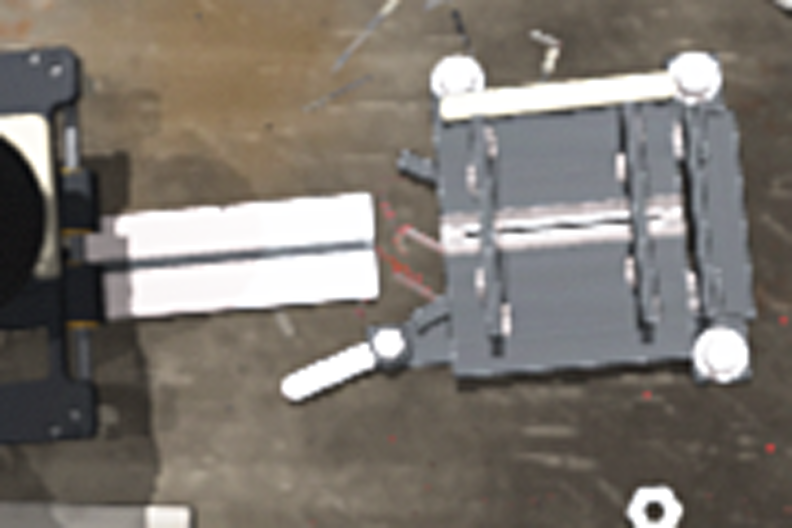

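```bash
python3 -m inch '[[[1,7,0],[0,0,0],0.1],[[1,14,0],[0,0,0],0.1],[[1,21,0],[0,0,0],0.1],[[1,28,0],[0,0,0],0.1],[[1,34,0],[0,0,0],0.1],[[1,40,0],[0,0,0],0.1],[[1,46,0],[0,0,0],0.1],[[1,52,0],[0,0,0],0.1]]'
python3 - <<'E'
from h import *
from plant import env
gof(-260,0,4,-90)
c=env.read_camera("top"); np.savez("top7.npz",**c); crop(c,200,130,180,120,4.4,"pics/top7.png")
E
```

```text
time: 10.73
ee_pos: [538.8, -1.3, 6.1]
eef_rot: [[0.009, 0.101, -0.995], [0.002, -0.995, -0.101], [-1.0, -0.001, -0.009]]
wrist_force: [-1.1, 10.1, 8.0]
gripper_width: 0.1
t 10.7333 shift [  2.1 -43.9   3.2] turn [-0.1 -0.5  0.1] pos [538.8  -1.3   6.1] zang -174.2 q [ 0.36  0.38 -0.55  0.   -0.63 -0.26] F [-1.1 10.1  8. ]
tcp in fix [-216.1    3.1]
```

View pics/top7.png

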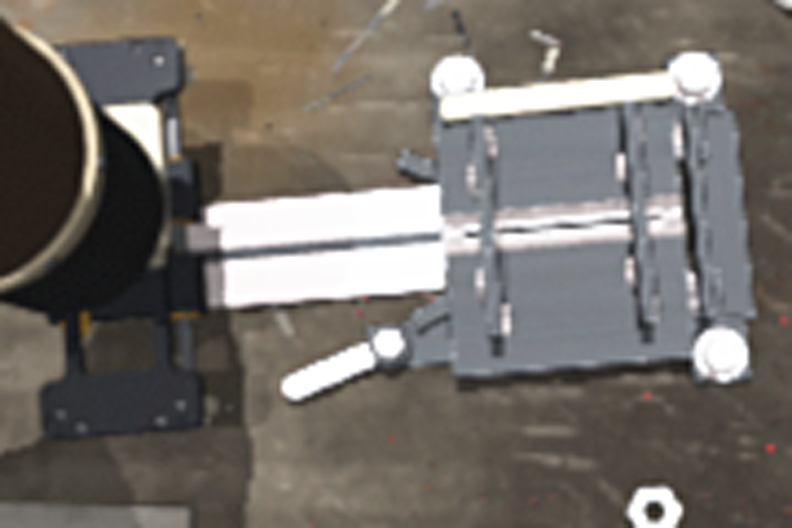

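```bash
python3 -m inch '[[[-1,0,0],[0,-0.3,0],0.1],[[-2,0,0],[0,-0.5,0],0.1],[[-2,0,0],[0,-0.5,0],0.1]]'
python3 - <<'E'
from h import *
from plant import env
gof(-207,0,4,-90)
c=env.read_camera("scene"); np.savez("scene7.npz",**c); crop(c,200,140,130,95,6,"pics/sc7.png")
c=env.read_camera("wrist");  cv2.imwrite("pics/w7.png",c["image"][:,:,::-1])
E
```

```text
time: 11.03
ee_pos: [537.0, -2.6, 7.0]
eef_rot: [[-0.004, 0.1, -0.995], [-0.001, -0.995, -0.1], [-1.0, 0.0, 0.004]]
wrist_force: [0.8, 2.2, 0.4]
gripper_width: 0.095
t 11.0333 shift [3.  7.9 1.2] turn [-0.2  0.2 -0. ] pos [537.   -2.6   7. ] zang -174.3 q [ 0.36  0.38 -0.54 -0.   -0.65 -0.26] F [0.8 2.2 0.4]
tcp in fix [-214.9    1.2]
```

View pics/sc7.png

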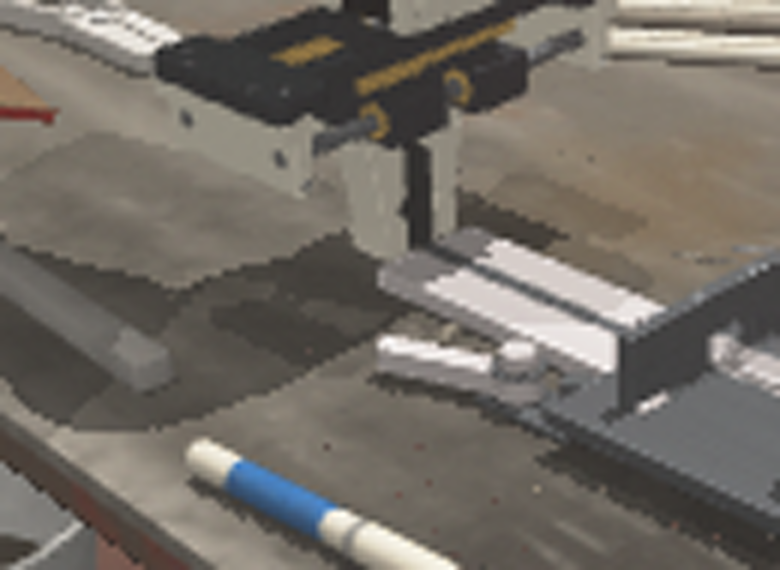

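View pics/w7.png

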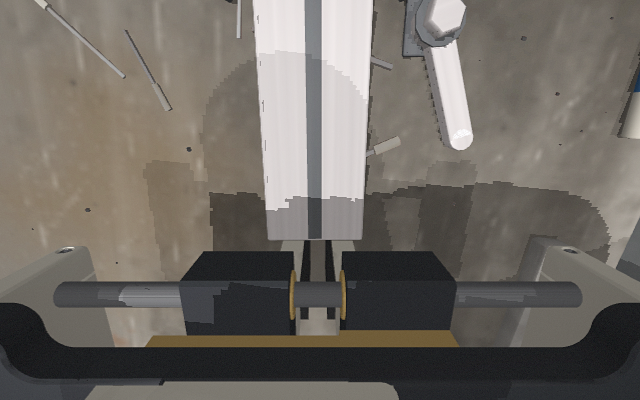

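```bash
python3 -m inch '[[[0,6,0],[0,0,0],0.1],[[0,12,0],[0,0,0],0.1],[[0,18,0],[0,0,0],0.1],[[0,24,0],[0,0,0],0.1],[[0,30,0],[0,0,0],0.1],[[0,36,0],[0,0,0],0.1],[[0,42,0],[0,0,0],0.1],[[0,48,0],[0,0,0],0.1]]'
python3 - <<'E'
from h import *
gof(-109,0,6,-90)
E
```

```text
time: 11.8
ee_pos: [541.6, -50.1, 6.9]
eef_rot: [[-0.004, 0.1, -0.995], [0.0, -0.995, -0.1], [-1.0, -0.001, 0.004]]
wrist_force: [-0.8, 6.9, 3.6]
gripper_width: 0.102
t 11.8 shift [ 0.9 58.2  0.7] turn [-0.2  0.2  0. ] pos [541.6 -50.1   6.9] zang -174.3 q [ 0.27  0.39 -0.53 -0.   -0.65 -0.17] F [-0.8  6.9  3.6]
tcp in fix [-167.2    0.9]
```

```bash
python3 -m inch '[[[0,6,0],[0,0,0],0.1],[[0,12,0],[0,0,0],0.1],[[0,18,0],[0,0,0],0.1],[[0,24,0],[0,0,0],0.1],[[0,30,0],[0,0,0],0.1],[[0,36,0],[0,0,0],0.1],[[0,42,0],[0,0,0],0.1],[[0,48,0],[0,0,0],0.1]]'
python3 - <<'E'
from h import *
from plant import env
gof(-95,0,6,-90)
s=env.read_state();c=env.read_camera("wrist")
M=np.eye(4);M[:3,:3]=s["eef_rot"];M[:3,3]=s["ee_pos"]
c["camera_from_world"]=np.linalg.inv(M@c["mount"])
np.savez("wrist8.npz",**c);cv2.imwrite("pics/w8.png",c["image"][:,:,::-1])
c=env.read_camera("scene"); crop(c,220,140,150,110,5,"pics/sc8.png")
E
```

```text
time: 12.47
ee_pos: [546.2, -97.8, 6.9]
eef_rot: [[-0.004, 0.1, -0.995], [0.0, -0.995, -0.1], [-1.0, -0.001, 0.004]]
wrist_force: [-1.0, 6.7, 4.0]
gripper_width: 0.1
t 12.4667 shift [ 0.9 24.3  0.5] turn [-0.2  0.2  0. ] pos [546.2 -97.8   6.9] zang -174.3 q [ 0.18  0.41 -0.5  -0.   -0.66 -0.07] F [-1.   6.7  4. ]
tcp in fix [-119.3    0.5]
```

View pics/w8.png

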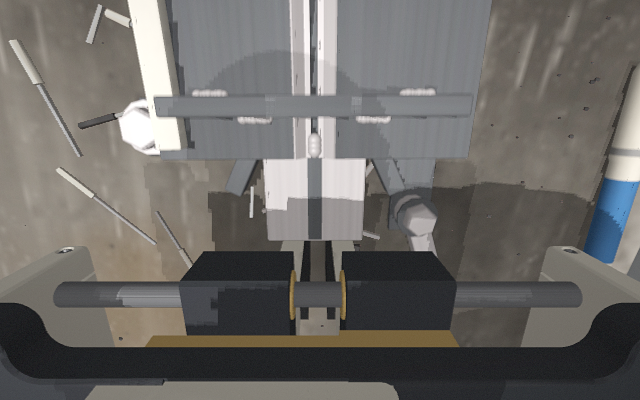

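View pics/sc8.png

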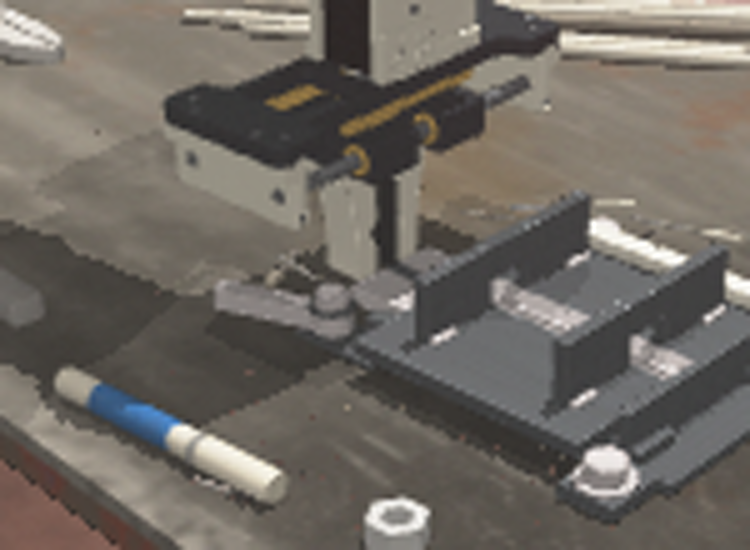

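```bash
python3 - <<'E'
from h import *
c=load("wrist8")
for n,q in dict(endL=(267,240,10),endR=(363,240,10),plate=(340,158.5,20.5),plateL=(170,158,20.5)).items(): print(n,inf(pix2w(c,*q)).round(1))
E
```

```text
endL [-108.7   28.4]
endR [-109.1  -28.2]
plate [-59.1 -12.7]
plateL [-58.5  72.4]
```

```bash
python3 -m inch '[[[0,5,0],[0,0,0],0.1],[[0,10,0],[0,0,0],0.1],[[0,14,0],[0,0,0],0.1],[[0,17,0],[0,0,0],0.1],[[0,19,0],[0,0,0],0.1],[[0,20,0],[0,0,0],0.1],[[0,21,0],[0,0,0],0.1]]'
python3 -c "
from h import *
gof(-95,0,6,-90)"
python3 -m inch '[[[0,1,0],[0,0,0],0.1],[[0,2,0],[0,0,0],0.1]]'
```

```text
time: 13.15
ee_pos: [548.2, -118.5, 6.8]
eef_rot: [[-0.004, 0.099, -0.995], [0.0, -0.995, -0.099], [-1.0, -0.001, 0.004]]
wrist_force: [-0.8, 6.8, 3.0]
gripper_width: 0.102
t 13.15 shift [0.8 3.5 0.4] turn [-0.2  0.2  0. ] pos [ 548.2 -118.5    6.8] zang -174.3 q [ 0.14  0.41 -0.49 -0.   -0.67 -0.04] F [-0.8  6.8  3. ]
tcp in fix [-98.5   0.4]
time: 13.32
ee_pos: [548.3, -120.4, 6.8]
eef_rot: [[-0.004, 0.1, -0.995], [0.0, -0.995, -0.1], [-1.0, -0.001, 0.004]]
wrist_force: [-0.5, 6.7, 3.0]
gripper_width: 0.099
```

```bash
for i in 1 2; do python3 -m inch '[[[0,0.5,0],[0,0,0],0.1],[[0,1,0],[0,0,0],0.1]]' | grep -E "pos|wrist"; done
```

```text
ee_pos: [548.4, -121.3, 6.8]
wrist_force: [-0.4, 6.7, 2.8]
ee_pos: [548.5, -122.3, 6.8]
wrist_force: [-0.7, 9.4, 4.5]
```

```bash
for i in 1 2; do python3 -m inch '[[[0,0.5,0],[0,0,0],0.1],[[0,1,0],[0,0,0],0.1]]' | grep -E "pos|wrist"; done; python3 -c "
from h import *
gof(-95,0,6,-90)"
```

```text
ee_pos: [548.5, -122.6, 6.7]
wrist_force: [-2.4, 15.3, 4.4]
ee_pos: [548.6, -122.8, 6.7]
wrist_force: [-2.6, 20.5, 6.9]
t 13.9833 shift [ 0.7 -0.8  0.3] turn [-0.2  0.2  0.1] pos [ 548.6 -122.8    6.7] zang -174.3 q [ 0.13  0.42 -0.49 -0.   -0.67 -0.02] F [-2.6 20.5  6.9]
tcp in fix [-94.2   0.3]
```

```bash
python3 -m inch '[[[0,-4,0],[0,0,0],0.1],[[0,-12,0],[0,0,0],0.1],[[0,-20,0],[0,0,0],0],[[-20,-20,0],[0,0,0],0],[[-50,-20,0],[0,0,0],0],[[-60,-20,0],[0,0,0],0]]'
python3 - <<'E'
from h import *
from plant import env
from fit import cp
c=load("top0")
for q in [(360,517),(585,497),(585,486),(360,505),(358,517)]: 
    w=pix2w(c,*cp(180,130,4,*q),8); print(w.round(), inf(w).round())
gof(-138,-113,66,-90)
c=env.read_camera("top"); np.savez("top9.npz",**c); crop(c,220,130,160,120,5,"pics/top9.png")
s=env.read_state();c=env.read_camera("wrist")
M=np.eye(4);M[:3,:3]=s["eef_rot"];M[:3,3]=s["ee_pos"]
c["camera_from_world"]=np.linalg.inv(M@c["mount"])
np.savez("wrist9.npz",**c);cv2.imwrite("pics/w9.png",c["image"][:,:,::-1])
E
```

```text
time: 14.48
ee_pos: [548.6, -104.8, 69.9]
eef_rot: [[-0.001, 0.101, -0.995], [-0.001, -0.995, -0.101], [-1.0, 0.001, 0.001]]
wrist_force: [1.5, -0.4, 0.2]
gripper_width: 0.003
[374. -88.   8.] [-146. -170.]
[ 389. -221.    8.] [ -13. -169.]
[ 395. -221.    8.] [ -12. -162.]
[381. -88.   8.] [-146. -163.]
[374. -87.   8.] [-147. -170.]
t 14.4833 shift [  4.  -25.7 115.3] turn [-0.1  0.1 -0.1] pos [ 548.6 -104.8   69.9] zang -174.2 q [ 0.16  0.32 -0.44  0.   -0.81 -0.06] F [ 1.5 -0.4  0.2]
tcp in fix [-112.1    2.3]
```

View pics/top9.png

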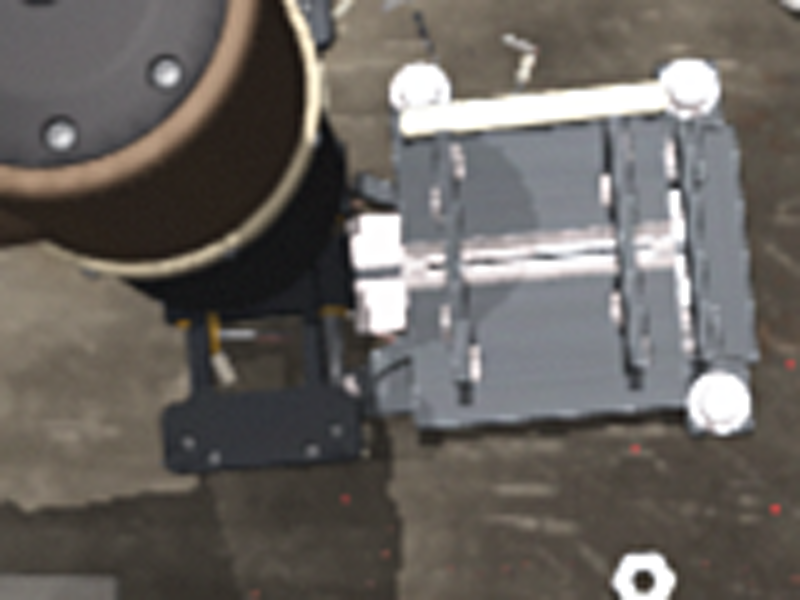

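View pics/w9.png

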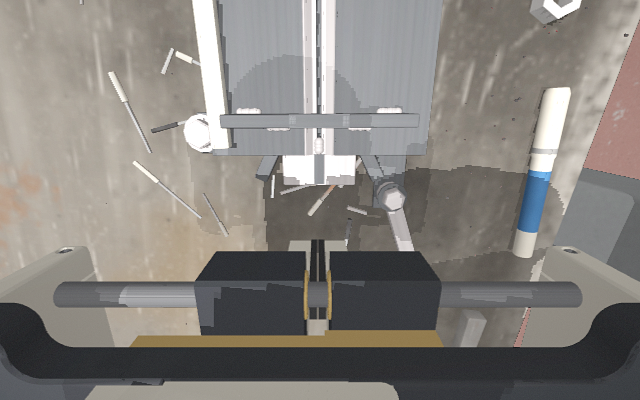

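```bash
python3 -m inch '[[[0,-13,40],[0,0,0],0],[[0,-26,80],[0,0,0],0],[[0,-26,115],[0,0,0],0],[[20,-26,115],[0,0,0],0],[[40,-26,115],[0,0,0],0],[[50,-26,115],[0,0,0],0],[[50,-26,115],[0,0,0],0],[[50,-26,115],[0,0,0],0]]'
python3 - <<'E'
from h import *
from plant import env
gof(-138,-113,7,-90)
c=env.read_camera("scene"); crop(c,220,140,150,110,5,"pics/sc10.png")
E
```

```text
time: 15.25
ee_pos: [429.2, -90.8, 16.6]
eef_rot: [[-0.006, 0.1, -0.995], [-0.001, -0.995, -0.1], [-1.0, 0.0, 0.006]]
wrist_force: [1.1, -0.1, 0.3]
gripper_width: 0.003
t 15.25 shift [ 9.6  0.2 -2.1] turn [-0.2  0.4 -0. ] pos [429.2 -90.8  16.6] zang -174.3 q [ 0.24  0.24 -0.75 -0.   -0.58 -0.14] F [ 1.1 -0.1  0.3]
tcp in fix [-138.2 -115.1]
```

View pics/sc10.png

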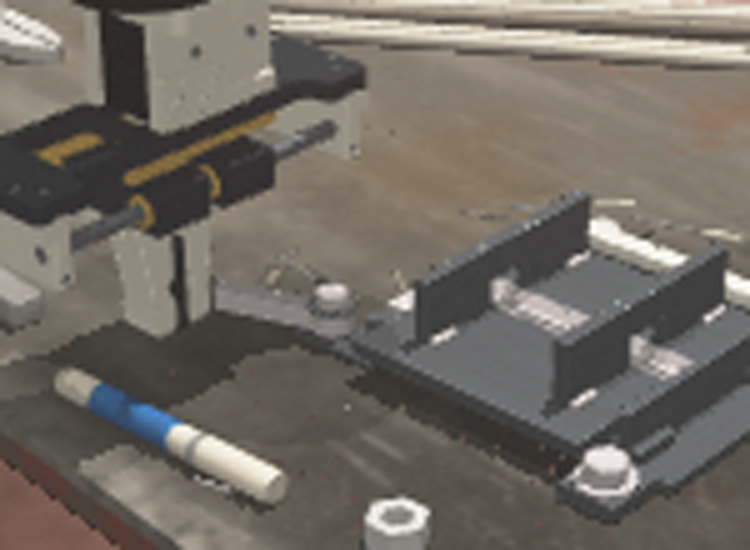

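The fingertips are on the near side of the keeper and clear of the marker. I'll lower them and push toward the far side.

```bash
python3 -m inch '[[[5,0,0],[0,0,0],0],[[9,0,0],[0,0,0],0],[[9,0,-5],[0,0,0],0],[[9,0,-10],[0,0,0],0],[[9,0,-15],[0,0,0],0],[[9,0,-20],[0,0,0],0],[[9,0,-25],[0,0,0],0],[[9,0,-30],[0,0,0],0]]'
python3 - <<'E'
from h import *
from plant import env
gof(-138,-85,7,-90)
c=env.read_camera("scene"); crop(c,220,140,150,110,5,"pics/sc11.png")
E
```

```text
time: 15.97
ee_pos: [460.1, -87.7, 8.1]
eef_rot: [[-0.004, 0.099, -0.995], [-0.0, -0.995, -0.099], [-1.0, -0.0, 0.004]]
wrist_force: [-1.7, 1.6, 0.6]
gripper_width: 0.001
t 15.9667 shift [1.1 0.2 0.9] turn [-0.2  0.3  0. ] pos [460.1 -87.7   8.1] zang -174.3 q [ 0.23  0.3  -0.7  -0.   -0.58 -0.13] F [-1.7  1.6  0.6]
tcp in fix [-138.2  -84.1]
```

View pics/sc11.png

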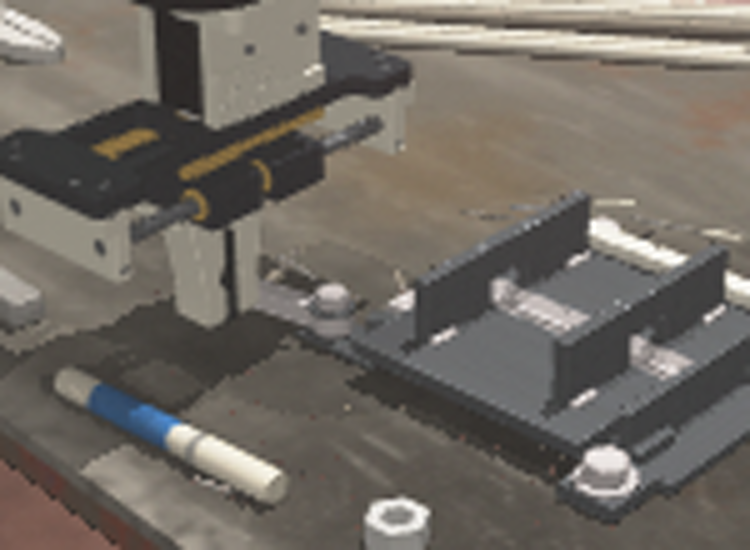

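```bash
python3 -m inch '[[[0,-2,-5],[0,0,0],0],[[0,-4,-10],[0,0,0],0],[[0,-5,-16],[0,0,0],0],[[0,-5,-22],[0,0,0],0],[[0,-4,-29],[0,0,0],0],[[0,-2,-35],[0,0,0],0],[[0,1,-40],[0,0,0],0],[[0,4,-45],[0,0,0],0]]'
python3 - <<'E'
from h import *
from plant import env
gof(-129.1,-31.4,7,-90)
c=env.read_camera("scene"); crop(c,220,140,150,110,5,"pics/sc12.png")
c=env.read_camera("wrist");  cv2.imwrite("pics/w12.png",c["image"][:,:,::-1])
E
```

```text
time: 16.68
ee_pos: [505.9, -87.4, 8.0]
eef_rot: [[-0.004, 0.1, -0.995], [-0.0, -0.995, -0.1], [-1.0, -0.0, 0.004]]
wrist_force: [-1.7, 0.1, -0.7]
gripper_width: 0.003
t 16.6833 shift [ 1.   4.7 -7.1] turn [-0.2  0.2  0. ] pos [505.9 -87.4   8. ] zang -174.3 q [ 0.21  0.35 -0.6  -0.   -0.62 -0.11] F [-1.7  0.1 -0.7]
tcp in fix [-133.8  -38.5]
```

View pics/sc12.png

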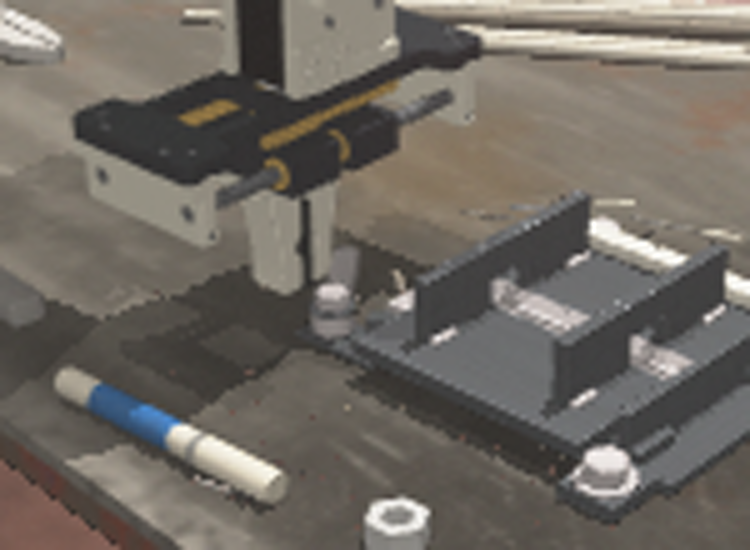

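View pics/w12.png

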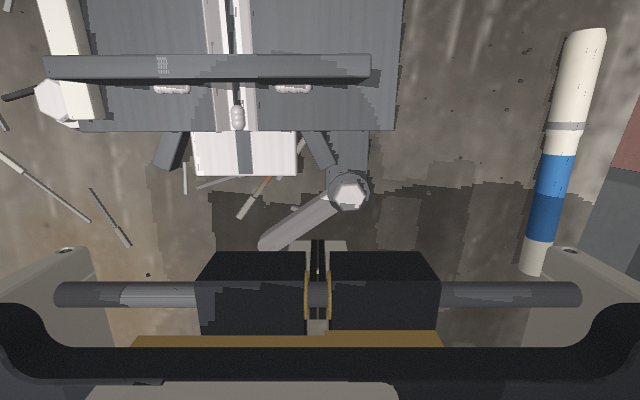

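The keeper has swung to about 0.9 rad: its pivot is at (350,192), its tip near (265,245), and the bar's end shows at (245,155). I'll carry on with the arc.

```bash
python3 -m inch '[[[0,2,-4],[0,0,0],0],[[0,5,-8],[0,0,0],0],[[0,9,-12],[0,0,0],0],[[0,13,-15],[0,0,0],0],[[0,16,-17],[0,0,0],0],[[0,18,-18],[0,0,0],0],[[0,19,-19],[0,0,0],0],[[0,20,-20],[0,0,0],0]]'
python3 - <<'E'
from h import *
from plant import env
gof(-109.4,-19,7,-90)
c=env.read_camera("scene"); crop(c,220,140,150,110,5,"pics/sc13.png")
c=env.read_camera("wrist");  cv2.imwrite("pics/w13.png",c["image"][:,:,::-1])
E
```

```text
time: 17.45
ee_pos: [527.2, -105.3, 8.0]
eef_rot: [[-0.003, 0.099, -0.995], [-0.0, -0.995, -0.099], [-1.0, -0.0, 0.003]]
wrist_force: [-1.2, -0.2, -0.6]
gripper_width: 0.003
t 17.45 shift [ 1.   4.4 -0.1] turn [-0.2  0.2  0. ] pos [ 527.2 -105.3    8. ] zang -174.3 q [ 0.17  0.38 -0.54 -0.   -0.65 -0.07] F [-1.2 -0.2 -0.6]
tcp in fix [-113.8  -19.1]
```

View pics/w13.png

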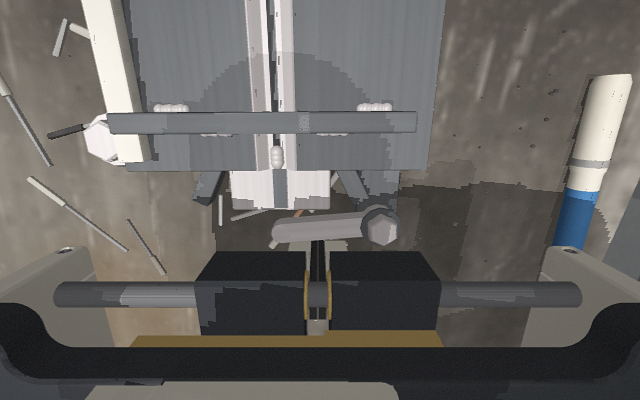

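```bash
python3 -m inch '[[[0,1,0],[0,0,0],0],[[0,2,0],[0,0,0],0],[[0,3,0],[0,0,0],0],[[0,3.5,0],[0,0,0],0],[[0,4,0],[0,0,0],0]]'; for i in 1 2; do python3 -m inch '[[[0,0.5,0],[0,0,0],0],[[0,1,0],[0,0,0],0]]' | grep -E "pos|wrist"; done
```

```text
time: 17.97
ee_pos: [528.0, -109.0, 8.2]
eef_rot: [[-0.003, 0.1, -0.995], [-0.0, -0.995, -0.1], [-1.0, -0.0, 0.003]]
wrist_force: [1.2, 1.4, 0.5]
gripper_width: 0.007
ee_pos: [528.1, -109.5, 8.2]
wrist_force: [-0.0, 8.6, 2.3]
ee_pos: [528.1, -109.8, 8.2]
wrist_force: [-1.2, 15.7, 2.8]
```

```bash
python3 - <<'E'
from h import *
from plant import env
gof(-109.4,-19,7,-90)
s=env.read_state();c=env.read_camera("wrist")
M=np.eye(4);M[:3,:3]=s["eef_rot"];M[:3,3]=s["ee_pos"]
c["camera_from_world"]=np.linalg.inv(M@c["mount"])
np.savez("wrist14.npz",**c);crop(c,220,150,200,110,4,"pics/w14.png")
E
```

```text
t 18.3 shift [ 1.2 -0.2  0.3] turn [-0.2  0.1  0.1] pos [ 528.1 -109.8    8.2] zang -174.3 q [ 0.16  0.39 -0.54 -0.   -0.65 -0.06] F [-1.2 15.7  2.8]
tcp in fix [-109.2  -18.7]
```

View pics/w14.png

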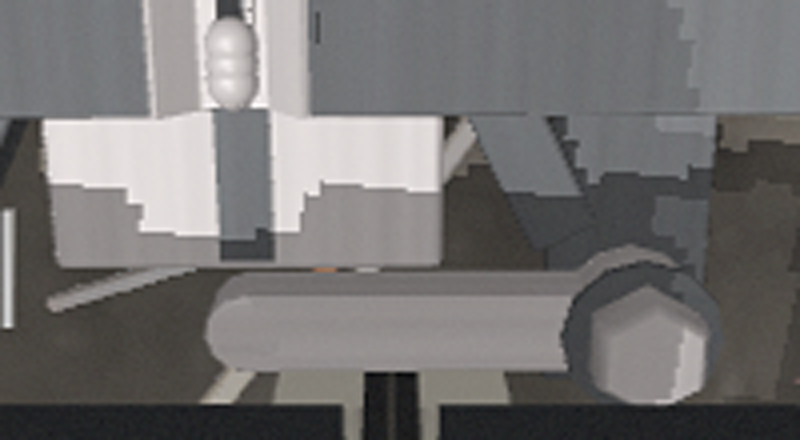

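The keeper lies parallel to the bar's outer end with a thin gap between them, and it has met its stop at about 16 N. I'll back off and lift for a last check.

```bash
python3 -m inch '[[[0,-3,0],[0,0,0],0],[[0,-10,0],[0,0,0],0],[[0,-22,0],[0,0,0],0],[[-20,-25,0],[0,0,0],0],[[-60,-25,0],[0,0,0],0],[[-100,-25,0],[0,0,0],0],[[-140,-40,0],[0,0,0],0],[[-150,-50,0],[0,0,0],0]]'
python3 -m inch '[[[0,0,0],[0,0,0],0],[[0,0,0],[0,0,0],0]]'
python3 - <<'E'
from h import *
from plant import env
s=env.read_state();c=env.read_camera("wrist")
M=np.eye(4);M[:3,:3]=s["eef_rot"];M[:3,3]=s["ee_pos"]
c["camera_from_world"]=np.linalg.inv(M@c["mount"])
np.savez("wrist15.npz",**c);crop(c,220,0,200,150,4,"pics/w15.png");cv2.imwrite("pics/w15f.png",c["image"][:,:,::-1])
E
```

```text
time: 19.02
ee_pos: [525.8, -60.4, 164.1]
eef_rot: [[0.005, 0.1, -0.995], [-0.0, -0.995, -0.1], [-1.0, 0.001, -0.005]]
wrist_force: [1.7, 0.3, -0.2]
gripper_width: 0.005
time: 19.18
ee_pos: [523.3, -60.2, 158.8]
eef_rot: [[-0.001, 0.101, -0.995], [0.0, -0.995, -0.101], [-1.0, -0.0, 0.001]]
wrist_force: [0.9, -1.0, -0.9]
gripper_width: 0.006
```

View pics/w15f.png

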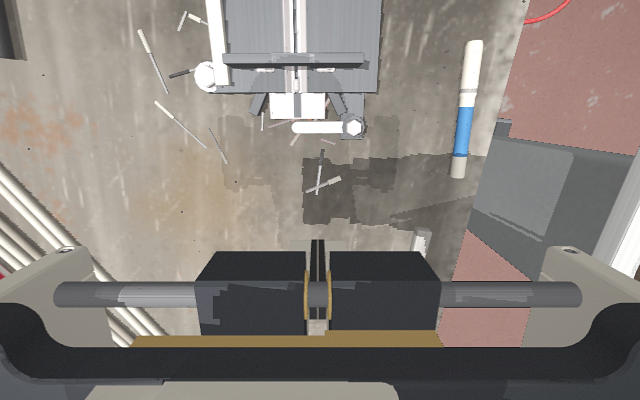

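View pics/w15.png

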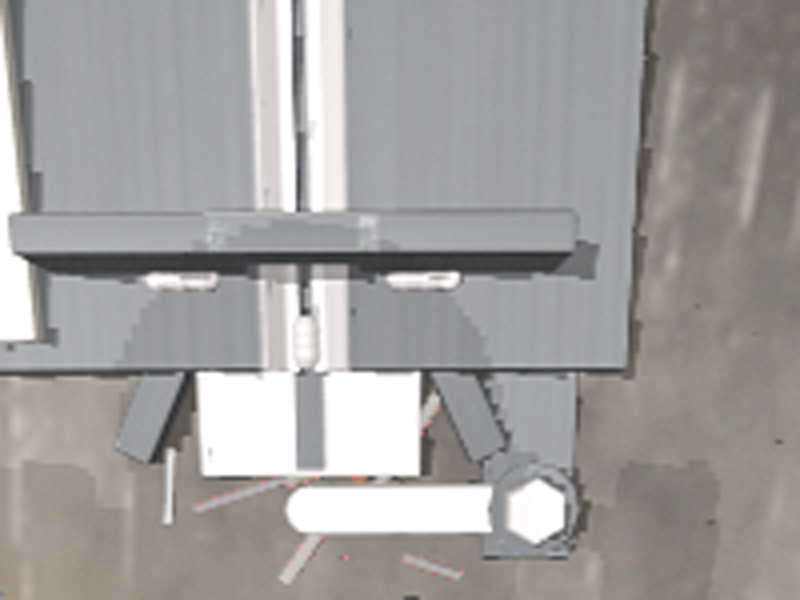

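```bash
python3 - <<'E'
from h import *
from fit import cp
c=load("wrist15");A=lambda x,y:cp(220,0,4,x,y)
P={}
for n,q in dict(endL=(202,475,10),endR=(420,475,10),plate=(385,371,20.5),plateR=(628,371,20.5),seam=(305,371,18),groove=(312,467,10),kU1=(310,485,15.5),kU2=(480,486,15.5),kL1=(310,532,15.5),kL2=(480,532,15.5),tip=(309,508.5,15.5),piv=(537,511,25)).items():
    P[n]=inf(pix2w(c,*A(*q[:2]),q[2])); print(n,P[n].round(1))
E
```

```text
endL [-84.2  27.5]
endR [-84.4 -28.1]
plate [-60.1 -19.3]
plateR [-60.2 -77.7]
seam [-59.9   0.1]
groove [-82.4  -0.6]
kU1 [-86.6  -0.3]
kU2 [-86.9 -43. ]
kL1 [-98.1  -0. ]
kL2 [-98.2 -43.3]
tip [-92.3   0.1]
piv [-92.5 -56.4]
```

Every measurement fits, so I'm handing the job in.

```bash
python3 - <<'E'
from plant import env
import cv2,numpy as np
c=env.read_camera("top"); a=np.load("top0.npz")["image"].astype(int); d=np.abs(c["image"].astype(int)-a).sum(-1)
for n,(u0,u1,v0,v1) in dict(marker=(268,328,250,264),nut=(340,357,238,254),bolt=(378,394,238,268),chisel=(165,246,240,254),magnet=(412,458,204,246),soap=(300,358,146,158)).items(): print(n,d[v0:v1,u0:u1].mean().round(1))
s=env.read_state();print(s["time"],np.round(s["wrist_force"],1),np.abs(s["dq"]).max())
print(env.close_job())
E
```

```text
marker 57.3
nut 32.7
bolt 41.3
chisel 49.6
magnet 32.3
soap 34.2
19.2833 [-0.7 -0.4 -0.3] 0.015492949431927396
the job is handed in; nothing more can be done
None
```

The bar is fully home against the end stop and the keeper is shut behind it. I handed the job in at about 19.3 s of the 72 s allowed, and no verdict was reported.

**What I did:**
- **Sideways push:** I pushed the bar across the bench with both open fingertips. This lined it up with the channel to about 0.3 mm and 0.1°.
- **Push into the channel:** I pushed its outer end with the nearly shut fingers, at about 7 N. The force rose to 20 N when it met the stop.
- **Keeper:** I swung it round with the shut fingertips until it met its own stop at about 16 N. Then I backed off and lifted clear.

**Last checks, from the wrist camera before handing in:**

| Check | Measured | Wanted |
|---|---|---|
| Bar's outer end, x | -84.3 mm | -85 mm (the 0.7 mm gap is within the 2 mm camera calibration) |
| Bar, sideways position | about -0.3 mm | within 4 mm |
| Bar, angle | about 0.2° | below 2° |
| Keeper angle, from its faces | within about 0.01 rad | below 0.06 rad |
| Keeper's inner face, x | -86.7 mm | -87 mm |

**What did not go cleanly or was not settled:**
- **Push height:** Partway through the end push, the fingers took about 8 N of upward force with the tool about 6 mm above the bench. I never found the cause, so I raised them 2 mm and it dropped. The bar looked flat in the pictures.
- **Loose tools:** A before-and-after comparison of the top camera pictures was inconclusive, because all six regions differed by similar amounts, which could be lighting and shadows. The fingertips stayed clear of them in the pictures I looked at, and I saw no sign that any had moved.

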